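# Locate a bracket in a clamping fixture and tighten the thumbscrew

### The arm

A 6-joint arm with a two-finger parallel gripper is mounted at the origin on the work surface. World frame = base frame: x ahead of the robot, y to its left, z up, the work surface at z = 0. Lengths are in m, angles in rad, forces in N, time in s.
With the tool pointing down it reaches from about 0.225 to 0.875 m from the base axis. Payload 3.4 kg.
Tool frame: the origin (TCP) lies at the very end of the fingers, on their centre line; the grasp point (between the pads) lies 19 mm behind it; z points along the fingers, y is the direction in which the jaws open and shut (so a half turn about z gives the same grasp; the last joint's range is limited). The gripper opens to 85 mm and grips with 20 to 120 N. Pads are 22 mm wide; open, the fingers measure 114 mm over their backs; the gripper's body (76 mm by 85 mm) begins 54 mm behind the grasp point. The pads swing forward as they close: fully open they stand 13 mm farther back than shut.
Start: joints at [1.007, 0.276, 1.505, -0, 1.361, -0.121], TCP at [0.246, 0.52, 0.231] pointing down, gripper open.
Joint ranges: [-2.89, 2.89], [-0.75, 2.08], [0.22, 2.7], [-1.18, 4.32], [0.11, 2.71], [-2.7, 2.7]. Speed limits (rad/s): [2.57, 2.57, 3.14, 3.14, 3.14, 3.14].

### API

Orientations are given as [roll, pitch, yaw] about the fixed x, y, z axes, in that order (R = Rz(yaw) Ry(pitch) Rx(roll)).
In Python, from bench import state, camera, camera_params, job gives the robot as it stands.
- The arm moves only by the tool send_rows, never from a script. Its argument "rows" is a list of rows, each an object with "travel": the shift along the tool's x, y, z in m, a list of three; "dr": the turn, a rotation vector about the tool's x, y, z in degrees, a list of three; "grip": the opening, from 0 (shut) to 1 (fully open). A call has exactly 10 rows; each row is the pose to reach, as a shift and turn from the pose commanded when the call began, along the tool's axes at that moment; what a row does not reach only later rows make up. A row lasts 1/10 s, in which the tool goes at most 50 mm and 8.59 degrees, less where a joint would pass 70% of its speed; a pose out of reach is approached as far as the arm can. A call with a gripper value outside its range is refused whole. The fingers move at their own pace and stop on an object; the grip force is fixed at half the most. Time passes only in rows, so rows that repeat a pose let the fingers close, or fill a call up. It gives the time, the measured TCP pose, the force and the opening at its end, in the units of the state.
- state(): the state, without advancing time (a new reading comes with each control period).
- camera(name): name is "side" or "top" or "wrist"; returns the picture (480x640x3 uint8, red, green, blue); there is no depth.
- camera_params(name): a dict with "vfov" (degrees; the focal length in pixels is half the picture's height over the tangent of half this angle, whatever the lens; pixels are square), "cx", "cy" (the principal point, pixels), "view" (4x4, takes a point from world to camera coordinates). Camera axes: x right, y up, looking along -z (the intrinsics and any distortion apply to the point x, -y, -z); pixel columns grow to the right and rows downward; lengths in m; the calibration is good to about 2 mm. A picture is of the moment at which its call begins: read the wrist's pose just before it. camera_params takes no time and is no camera call; for the wrist camera it gives the pose at the moment of the call.
- job.job_done(): hands the job in, once; it reports no verdict.
The state is a dict: "time": time; "q": joint angles; "qd": joint speeds; "joint_efforts": joint torques, N m; "tool_pos": TCP position; "ee_rot": TCP orientation; "wrist_force": force on the tool from outside, world axes, zero at the start; "torque": the same for the moment, N m; "opening": finger opening in m.
Only numpy, scipy, OpenCV 4.12 (cv2) and the standard library are available. Lean on these libraries where they do the work, as an engineer would, in place of code of your own. Each camera call takes 0.05 s, during which the arm holds its last target.

### The job

Clear the leftover orange spacer bar off the near edge of the fixture plate, then slide the grey bracket fully home, flat on the plate against both the long blue rail and the blue end stop, so that its end lies under the clamp. Then turn the thumbscrew clockwise until its foot is seated on the bracket, stopping as soon as the resistance rises: do not force the screw past its seat. Leave the other things on the table where they are.

Things in the scene. Friction and masses are not known exactly. Their poses are not given: they have to be found in the camera images.
- fixture: Fixed steel fixture plate, 170 x 460 mm, its top 10 mm above the table. Origin on the table surface under the plate, which spans x -70 to +100 mm (near to far edge) and y -230 to +230 mm. Its x points roughly away from the robot (within 15 degrees), y roughly to the robot's left, z up. It carries the rail, end stop and clamp; 'fixture x, y, z' below are in this frame.
- rail_face (a point): Middle of the top edge of the blue rail's working face. The face is the plane fixture x = 60 mm, looking to -x, from y = -170 to +200 mm; the rail is 18 mm thick, its top at z = 30 mm.
- stop_face (a point): Middle of the top edge of the blue end stop's working face. The face is the plane fixture y = -170 mm, looking to +y, from x = -20 to +60 mm; the stop is 18 mm thick, its top at z = 30 mm.
- clamp_arm (a point): Point on the top of the dark clamp arm where the vertical screw passes through it, at fixture x = 20, y = -145, z = 70 mm. The arm is 36 mm wide (x) and reaches from a post behind the end stop (44 x 30 mm, centred at y = -205 mm) to y = -125 mm; its underside is at z = 54 mm, and nothing of the bridge is higher than 70 mm.
- bracket: Loose grey block, 80 (its x) x 140 (its y) x 24 mm high, 0.4 to 0.65 kg, with a round boss 32 mm across, 12 mm higher, at its y = +35 mm. Origin: centre of its underside. Starts on the plate near the fixture's +y end, its centre 20 to 50 mm short of home in x, turned up to 18 degrees. Home against rail and stop, its origin is at fixture x = 20, y = -100, z = 10 mm, axes parallel to the fixture's.
- spacer: Loose orange bar, 25 (its x) x 90 (its y) x 25 mm high, about 0.25 kg. Origin: centre of its underside. Starts on the plate between bracket and clamp, turned up to 18 degrees from the fixture's y, with at least 30 mm free between it and the rail. Cleared when it lies on the table wholly beyond the plate's near (-x) edge, its origin below fixture x = -85 mm.
- thumbscrew (a joint): Turn of the thumbscrew in rad: 0 seated, negative when backed off (starts at -6 to -3); it grows as the screw turns clockwise seen from above. The screw sinks 8 mm a turn. It turns with a steady drag of about 0.06 N m up to 0, where resistance rises steeply (about 0.09 N m for each 0.01 rad past the seat); 0.15 rad past the seat is overtightened.
- screw_center (a point): Point on the screw's vertical axis at the height of its cross bar: fixture z = 97 mm when seated, 1.27 mm higher for each rad backed off. The knurled brass head is 37 mm across, from 20 mm below this point to 12 mm above it. A cross bar 9 mm thick with red 15 mm balls at its ends passes right through the head, 113 mm from tip to tip, open all round so that it can be pushed round.
- bar_end (a point): Centre of one of the two red balls of the cross bar, 49 mm from the axis; the other ball is opposite.
- clamp_foot: Black swivel foot of the thumbscrew, a disc 26 mm across under the clamp arm; it moves only up and down, with the screw. Origin: 1 mm above its underside; 35 mm above the fixture's origin when seated, its underside pressed on the bracket.
- cleaner: Bystander: amber bottle, 60 mm across, 140 mm high, standing beyond the rail. Origin at the centre of its underside.
- tape_roll: Bystander: yellow tape core, 90 mm across, 25 mm high, lying beyond the rail. Origin at the centre of its underside.
- wrench: Bystander: wrench 180 mm long lying on the table on the robot's side of the fixture, at the +y half. Origin below its middle, x along it.
- carton: Bystander: cardboard carton 70 x 80 x 50 mm high on the robot's side of the fixture, at the -y half. Origin at the centre of its underside.
- tin: Bystander: green and steel can, 60 mm across, 90 mm high, beyond the fixture's -y end. Origin at the centre of its underside.
- angle: Bystander: dark steel angle, foot 70 x 60 mm, 60 mm high, beyond the fixture's +y end. Origin at the centre of its foot's underside.

How it is judged:
On the way, in this order (a step that is already met when the one before it is completed fails the run):
1. the spacer lies off the plate, beyond its near edge (x of spacer in the frame of fixture below -0.085 m and height (world z) of spacer below 0.03 m), for 0.2 s.
2. the bracket is home against rail and end stop, flat on the plate (x of bracket in the frame of fixture above 0.0165 m and y of bracket in the frame of fixture below -0.0965 m and angle between the x axis of bracket and the x axis of fixture, either way round below 0.035 rad and z of bracket in the frame of fixture below 0.013 m and angle between bracket's own z axis and vertical below 0.035 rad), for 0.2 s.
3. the thumbscrew is seated on the bracket (value of joint thumbscrew above -0.12 rad and contact force between clamp_foot and bracket above 2 N), for 0.1 s.
At the end, for the whole second after the job is handed in: Spacer at rest on the table beyond the plate's near edge (centre below fixture x -85 mm); bracket flat on the plate, within 3.5 mm of rail and end stop and 2 degrees of parallel; thumbscrew within 0.12 rad of its seat, its foot pressing on the bracket with over 2 N; all at rest (all of step 1 and all of step 2 and all of step 3 and linear speed of each of bracket, spacer below 0.02 m/s); the robot touches nothing.
It fails at once if the thumbscrew is overtightened (turned more than 0.15 rad past its seat) (value of joint thumbscrew above 0.15 rad).
It fails at once if a bystander is moved by more than 30 mm (distance of any of cleaner, tape_roll, wrench, carton, tin, angle from where it was at the start of the episode above 0.03 m).
It also fails if it takes over 72 s, if anything falls off the work surface, if the arm or the gripper's body presses on something with over 40 N, if the wrist force passes 120 N, or if a joint passes its speed limit or range.

## Working session

There is one attempt and no reset: what is moved stays moved. The work goes in short steps, Python scripts to look and compute and a tool call to move; the robot and the scene stay as the last step left them, time stands still between calls to the robot, and variables do not carry over. Pictures are saved under pics/ and viewed, and the job is handed in when it is done.

Besides the shell and the picture viewer there is one more tool, called in YAML: its name, and indented under it one key for each argument. send_rows: Moves the arm, as the interface text tells. Its arguments: {"type":"object","properties":{"rows":{"type":"array"}},"required":["rows"]}

```bash
mkdir -p pics; ls; python3 - <<'E'
from bench import state,camera,camera_params
import cv2,json
s=state();print(s)
for n in("side","top","wrist"):
    p=camera_params(n);print(n,p)
    cv2.imwrite(f"pics/{n}0.png",camera(n)[:,:,::-1])
E
```

```text
pics
{'time': 0.0, 'q': array([ 1.00702066e+00,  2.76601227e-01,  1.50613213e+00, -1.42876231e-06,
        1.36068283e+00, -1.20994458e-01]), 'qd': array([-1.13030411e-03, -1.13464158e-03,  1.66339359e-03,  2.63321980e-05,
        9.92146959e-04, -4.03917847e-04]), 'joint_efforts': array([-1.30938904e-03, -4.16787279e+01, -2.45805860e+01, -2.38724979e-04,
        1.11536868e-02, -8.03194524e-06]), 'tool_pos': array([0.24608285, 0.51910385, 0.23043655]), 'ee_rot': array([-3.13978228e+00, -2.18713191e-04,  2.69881154e+00]), 'wrist_force': array([-0.70972765,  0.07222035, -0.60627932]), 'torque': array([ 0.0314636 , -0.02172096, -0.03141311]), 'opening': 0.08531764447586913}
side {'vfov': 54.51855203390902, 'cx': 318.6170809683126, 'cy': 238.79672445880072, 'view': array([[-0.95794965, -0.28664477, -0.01293181,  0.58346515],
       [ 0.20134445, -0.70362428,  0.6814494 , -0.14622155],
       [-0.20443305,  0.65019047,  0.73175097, -0.81191099],
       [ 0.        ,  0.        ,  0.        ,  1.        ]])}
top {'vfov': 57.14324858360314, 'cx': 319.89986251626715, 'cy': 244.099628969057, 'view': array([[-0.01104379, -0.99979796,  0.01679525,  0.03984558],
       [ 0.99833133, -0.01007242,  0.05686043, -0.58892198],
       [-0.05667978,  0.01739517,  0.99824086, -0.96597039],
       [ 0.        ,  0.        ,  0.        ,  1.        ]])}
wrist {'vfov': 71.61737625064308, 'cx': 320.1495535260146, 'cy': 238.1089319364884, 'view': array([[ 4.28383850e-01,  9.03596835e-01, -1.93585110e-04,
        -5.73434387e-01],
       [-8.62736977e-01,  4.08948993e-01, -2.97398099e-01,
         3.81023994e-02],
       [-2.68648815e-01,  1.27567556e-01,  9.54753546e-01,
        -3.79347534e-01],
       [ 0.00000000e+00,  0.00000000e+00,  0.00000000e+00,
         1.00000000e+00]])}
```

View pics/top0.png

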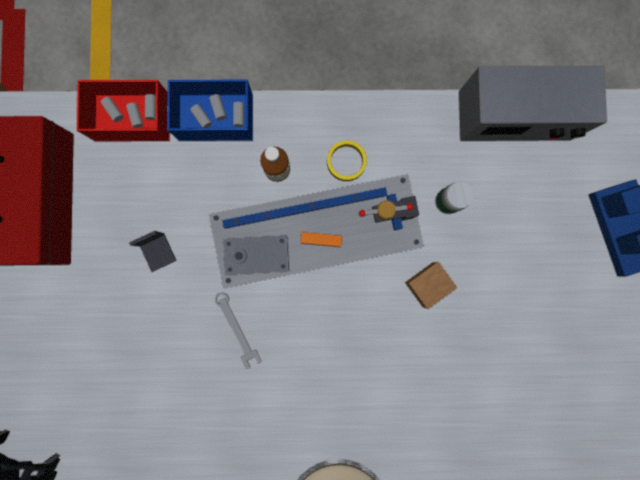

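View pics/side0.png

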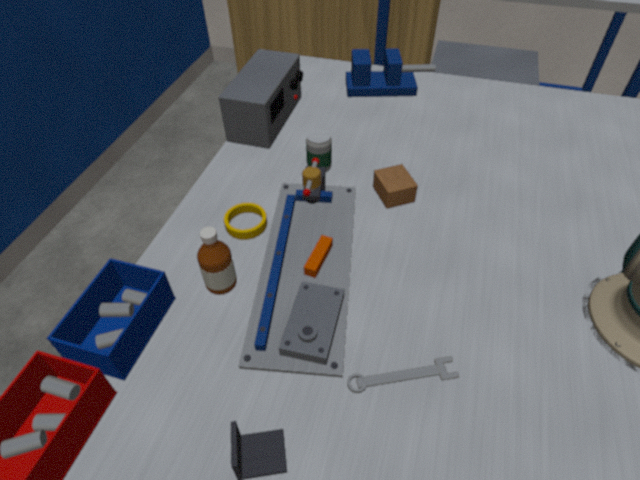

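View pics/wrist0.png

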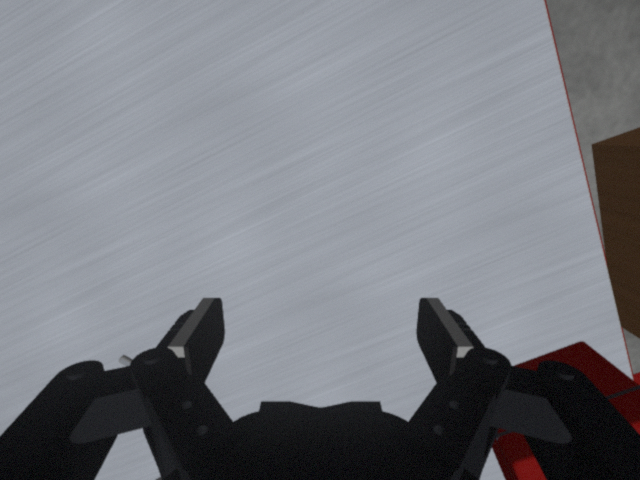

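The top view shows the plate at (210–423, 175–287), the bracket on its left end, the orange bar at (321,239) and the clamp at (387,209). I'll enlarge that area.

```bash
python3 - <<'E'
import cv2
a=cv2.imread("pics/top0.png")
cv2.imwrite("pics/c1.png",cv2.resize(a[170:300,200:330],None,fx=6,fy=4.6*1.3/1.3,interpolation=cv2.INTER_CUBIC) if 0 else cv2.resize(a[190:295,205:345],None,fx=5.7,fy=5.7,interpolation=cv2.INTER_CUBIC))
cv2.imwrite("pics/c2.png",cv2.resize(a[165:265,340:480],None,fx=5.7,fy=5.7,interpolation=cv2.INTER_CUBIC))
E
```

```text
(no output)
```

View pics/c1.png

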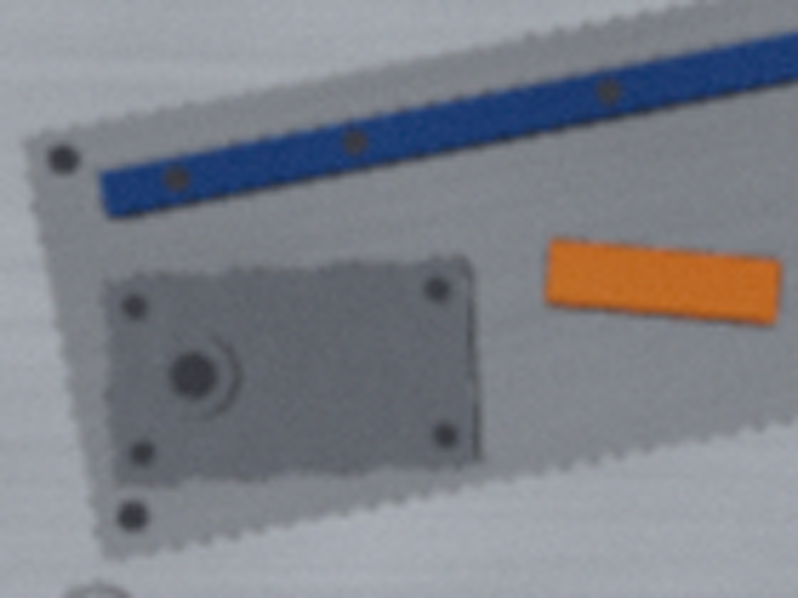

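View pics/c2.png

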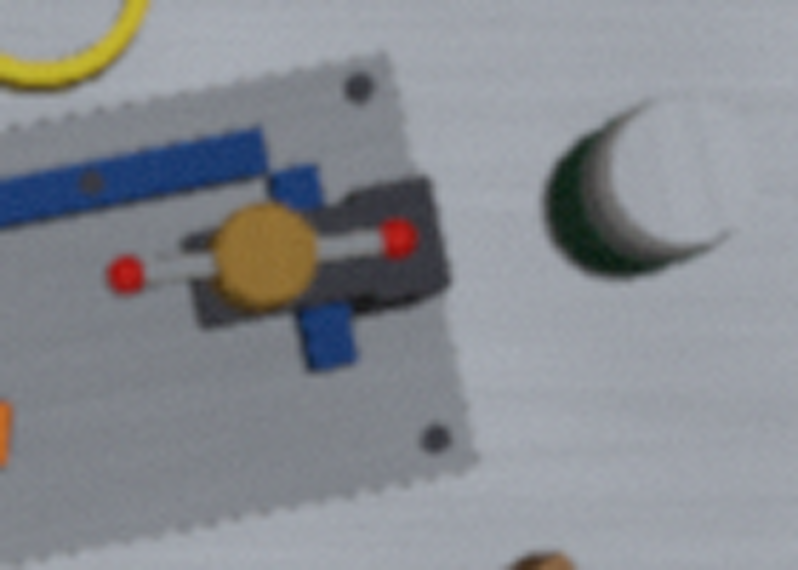

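```bash
cat > h.py <<'E'
import numpy as np, cv2
from scipy.optimize import least_squares
from bench import state,camera,camera_params
def ray(P,u,v,z):
    f=240/np.tan(np.radians(P['vfov']/2)); V=P['view']; R=V[:3,:3]; c=-R.T@V[:3,3]
    d=R.T@np.array([(u-P['cx'])/f,-(v-P['cy'])/f,-1]); return c+d*(z-c[2])/d[2]
def proj(P,p):
    f=240/np.tan(np.radians(P['vfov']/2)); q=P['view'][:3,:3]@np.asarray(p,float)+P['view'][:3,3]
    return np.array([P['cx']+f*q[0]/-q[2],P['cy']-f*q[1]/-q[2]])
def fit(loc,w):
    loc=np.array(loc)[:,:2];w=np.array(w)[:,:2]
    def r(p):
        c,s=np.cos(p[2]),np.sin(p[2]);return (loc@np.array([[c,s],[-s,c]])+p[:2]-w).ravel()
    g=min((least_squares(r,[*w.mean(0),t]) for t in(0,1.5,3,-1.5)),key=lambda o:o.cost);return g.x,r(g.x)
E
python3 - <<'E'
from h import *
P=camera_params('top')
A=lambda x,y:(205+x/5.7,190+y/5.7)
B=lambda x,y:(340+x/5.7,165+y/5.7)
w=[ray(P,*A(25,140),.01),ray(P,*A(105,555),.01),ray(P,*B(387,55),.01),ray(P,*B(475,462),.01),ray(P,*A(112,217),.03),ray(P,*A(100,172),.03)]
loc=[(.1,.23),(-.07,.23),(.1,-.23),(-.07,-.23),(.06,.2),(.078,.2)]
F,r=fit(loc,w);print('fix',F,np.degrees(F[2]),(r*1000).round(1))
w=[ray(P,*A(*q),.034) for q in[(103,283),(465,260),(472,460),(113,485)]]
b,r=fit([(.04,.07),(.04,-.07),(-.04,-.07),(-.04,.07)],w);print('br',b,(r*1000).round(1))
w=[ray(P,*A(*q),.035) for q in[(551,238),(780,262),(775,325),(546,302)]]
s,r=fit([(.0125,.045),(.0125,-.045),(-.0125,-.045),(-.0125,.045)],w);print('sp',s,(r*1000).round(1))
c,n=np.cos(F[2]),np.sin(F[2])
R=np.array([[c,n],[-n,c]])
for o in(b,s):print('in fix',R@(o[:2]-F[:2]),np.degrees(o[2]-F[2]))
q=[ray(P,*B(*k),.102) for k in[(126,274),(399,239)]]
for k in q:print(k,R@(k[:2]-F[:2]))
print('dist',np.linalg.norm(q[0]-q[1]),'axis',F[:2]+R.T@[.02,-.145])
E
```

```text
fix [0.60568415 0.03689688 0.19267705] 11.03958185929166 [ 1.3  1.1 -2.6  0.2  2.2 -1.5 -1.9 -2.9  0.4  2.1  0.6  1. ]
br [0.56543773 0.17439137 0.05209158] [ 1.6  1.2  1.4 -0.1 -1.8 -2.1 -1.1  1. ]
sp [ 0.59846561  0.03070905 -0.11076663] [ 0.1  0.5  0.3 -1.1 -0.3 -0.6 -0.1  1.1]
in fix [-0.01317325  0.14265685] -8.054953994499888
in fix [-0.00826985 -0.00469107] -17.386042244163253
[ 0.647168   -0.05195523  0.102     ] [ 0.02370216 -0.09515153]
[ 0.658959   -0.15058994  0.102     ] [ 0.0163877  -0.19421885]
dist 0.09933696912783689 axis [ 0.65307969 -0.10159017]
```

```bash
cat >> h.py <<'E'
from scipy.spatial.transform import Rotation as Ro
FIX=np.array([0.60568,0.03690,0.19268])
def f2w(x,y):
    c,s=np.cos(FIX[2]),np.sin(FIX[2]);return FIX[:2]+np.array([c*x-s*y,s*x+c*y])
def w2f(p):
    c,s=np.cos(FIX[2]),np.sin(FIX[2]);d=np.asarray(p)[:2]-FIX[:2];return np.array([c*d[0]+s*d[1],-s*d[0]+c*d[1]])
def go(x,y,z,jaw,st=None):
    "jaw: world angle deg of tool y; tool down"
    st=st or state();R=Ro.from_euler('xyz',st['ee_rot'])
    T=Ro.from_euler('xyz',[np.pi,0,np.radians(jaw+90)])
    print('travel',R.inv().apply(np.array([x,y,z])-st['tool_pos']).round(4).tolist(),'dr',np.degrees((R.inv()*T).as_rotvec()).round(2).tolist())
def show(st=None):
    st=st or state();print('t',round(st['time'],2),'tcp',st['tool_pos'].round(4),'fix',w2f(st['tool_pos']).round(4),'jaw',(np.degrees(st['ee_rot'][2])-90).round(1),'F',st['wrist_force'].round(1),'T',st['torque'].round(3),'open',round(st['opening'],4),'q',st['q'].round(2))
E
python3 - <<'E'
from h import *
s=state();P=camera_params('wrist');V=P['view'];c=-V[:3,:3].T@V[:3,3]
R=Ro.from_euler('xyz',s['ee_rot']);print('cam in tool',R.inv().apply(c-s['tool_pos']), 'look',R.inv().apply(-V[2,:3]))
go(.5985,.0307,.10,-6.3)
S=camera_params('side');T=camera_params('top')
for z in(.0,):
  for p,h in[((.1,.23),.01),((-.07,.23),.01),((.1,-.23),.01),((-.07,-.23),.01),((.06,.2),.03)]:
    print(p,proj(S,[*f2w(*p),h]).round(1))
a=cv2.imread("pics/side0.png")
cv2.imwrite("pics/s1.png",cv2.resize(a[145:215,270:370],None,fx=8,fy=8,interpolation=cv2.INTER_CUBIC))
E
```

```text
cam in tool [ 0.07648593 -0.0012707  -0.14285185] look [-0.2975871   0.00138376  0.95469367]
travel [-0.5277, -0.2902, 0.131] dr [-0.07, 0.04, 70.93]
(0.1, 0.23) [238.9 365. ]
(-0.07, 0.23) [343.5 373.9]
(0.1, -0.23) [281.8 181.8]
(-0.07, -0.23) [356.  185.9]
(0.06, 0.2) [265.2 344.3]
```

View pics/s1.png

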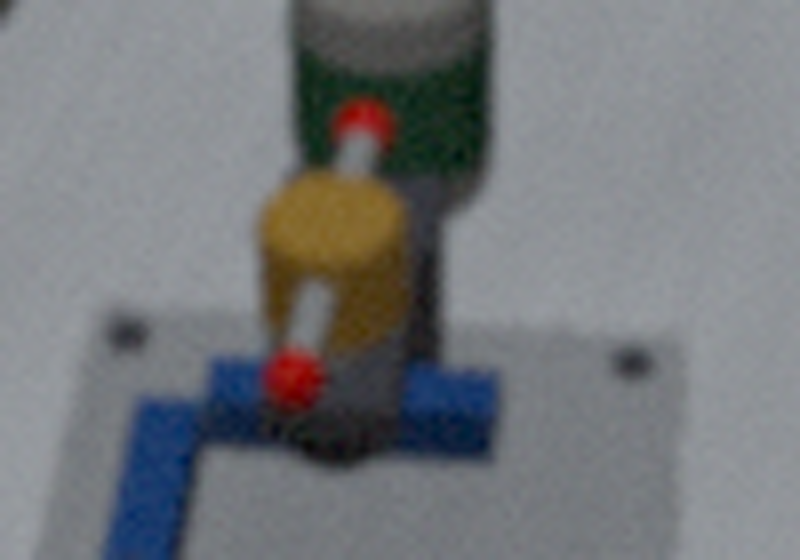

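```bash
python3 - <<'E'
from h import *
S=camera_params('side')
for z in(.097,.101,.105): 
  print(z,proj(S,[*f2w(.02,-.145),z]).round(1),[proj(S,[*f2w(.02+x,-.145+y),z]).round(1) for x,y in((.0037,.0489),(-.0037,-.0489))])
E
```

```text
0.097 [311.5 178. ] [array([306.9, 193.9]), array([315.8, 163.1])]
0.101 [311.5 176.4] [array([306.9, 192.4]), array([315.8, 161.5])]
0.105 [311.4 174.9] [array([306.8, 190.8]), array([315.8, 160. ])]
```

send_rows:
  rows:
    - {"travel": [-0.528,-0.29,0.11],"dr": [0,0,70.9],"grip": 1}
    - {"travel": [-0.528,-0.29,0.11],"dr": [0,0,70.9],"grip": 1}
    - {"travel": [-0.528,-0.29,0.11],"dr": [0,0,70.9],"grip": 1}
    - {"travel": [-0.528,-0.29,0.11],"dr": [0,0,70.9],"grip": 1}
    - {"travel": [-0.528,-0.29,0.11],"dr": [0,0,70.9],"grip": 1}
    - {"travel": [-0.528,-0.29,0.11],"dr": [0,0,70.9],"grip": 1}
    - {"travel": [-0.528,-0.29,0.11],"dr": [0,0,70.9],"grip": 1}
    - {"travel": [-0.528,-0.29,0.11],"dr": [0,0,70.9],"grip": 1}
    - {"travel": [-0.528,-0.29,0.11],"dr": [0,0,70.9],"grip": 1}
    - {"travel": [-0.528,-0.29,0.11],"dr": [0,0,70.9],"grip": 1}

```text
time: 1.15
tool_pos: [0.5352, 0.1191, 0.141]
ee_rot: [-3.141, -0.0, 1.46]
wrist_force: [1.6, 0.9, -0.5]
opening: 0.0854
```

```bash
python3 - <<'E'
from h import *
show();go(.5985,.0307,.08,-6.3)
E
```

```text
t 1.15 tcp [0.5352 0.1191 0.141 ] fix [-0.0534  0.0941] jaw -6.3 F [ 1.6  0.9 -0.5] T [-0.002 -0.031 -0.023] open 0.0854 q [0.09 0.3  1.7  0.   1.14 0.2 ]
travel [-0.0809, 0.0726, 0.061] dr [-0.01, -0.02, -0.03]
```

send_rows:
  rows:
    - {"travel": [-0.081,0.073,0.05],"dr": [0,0,0],"grip": 1}
    - {"travel": [-0.081,0.073,0.05],"dr": [0,0,0],"grip": 1}
    - {"travel": [-0.081,0.073,0.05],"dr": [0,0,0],"grip": 1}
    - {"travel": [-0.081,0.073,0.05],"dr": [0,0,0],"grip": 1}
    - {"travel": [-0.081,0.073,0.05],"dr": [0,0,0],"grip": 1}
    - {"travel": [-0.081,0.073,0.05],"dr": [0,0,0],"grip": 1}
    - {"travel": [-0.081,0.073,0.05],"dr": [0,0,0],"grip": 1}
    - {"travel": [-0.081,0.073,0.05],"dr": [0,0,0],"grip": 1}
    - {"travel": [-0.081,0.073,0.05],"dr": [0,0,0],"grip": 1}
    - {"travel": [-0.081,0.073,0.05],"dr": [0,0,0],"grip": 1}

```text
time: 2.15
tool_pos: [0.5981, 0.0328, 0.0918]
ee_rot: [3.141, -0.0, 1.462]
wrist_force: [0.1, 0.1, 0.7]
opening: 0.0852
```

```bash
python3 - <<'E'
from h import *
show();go(.5985,.0307,.014,-6.3);P=camera_params('wrist')
cv2.imwrite('pics/w1.png',camera('wrist')[:,:,::-1])
for x,y in((.0125,.045),(.0125,-.045),(-.0125,-.045),(-.0125,.045)):
  c,s=np.cos(-.11),np.sin(-.11);print(proj(P,[.5985+c*x-s*y,.0307+s*x+c*y,.035]).round(0))
E
```

```text
t 2.15 tcp [0.5981 0.0328 0.0918] fix [-0.0082 -0.0025] jaw -6.2 F [0.1 0.1 0.7] T [-0.    -0.002  0.005] open 0.0852 q [-0.06  0.42  1.66  0.    1.07  0.05]
travel [-0.0021, 0.0006, 0.0778] dr [0.03, -0.01, 0.07]
[343. 191.]
[340. 322.]
[304. 322.]
[302. 191.]
```

View pics/w1.png

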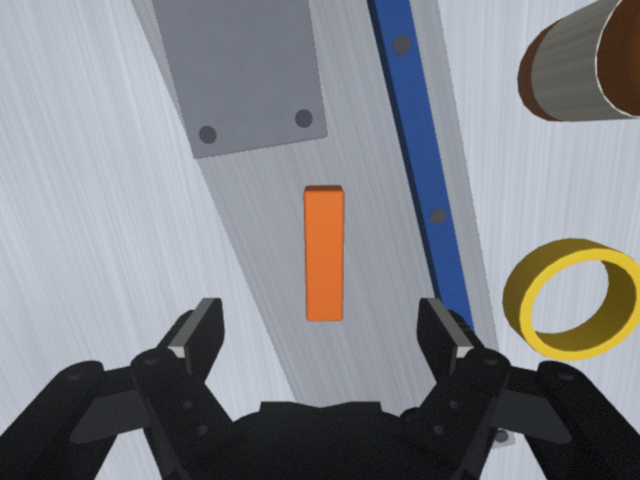

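The wrist view confirms the bar: its top corners are within about 2 px of the prediction. I'll descend and grip.

send_rows:
  rows:
    - {"travel": [-0.002,0.0005,0.04],"dr": [0,0,0],"grip": 1}
    - {"travel": [-0.002,0.0005,0.077],"dr": [0,0,0],"grip": 1}
    - {"travel": [-0.002,0.0005,0.077],"dr": [0,0,0],"grip": 1}
    - {"travel": [-0.002,0.0005,0.077],"dr": [0,0,0],"grip": 0}
    - {"travel": [-0.002,0.0005,0.077],"dr": [0,0,0],"grip": 0}
    - {"travel": [-0.002,0.0005,0.077],"dr": [0,0,0],"grip": 0}
    - {"travel": [-0.002,0.0005,0.077],"dr": [0,0,0],"grip": 0}
    - {"travel": [-0.002,0.0005,0.077],"dr": [0,0,0],"grip": 0}
    - {"travel": [-0.002,0.0005,0.077],"dr": [0,0,0],"grip": 0}
    - {"travel": [-0.002,0.0005,0.077],"dr": [0,0,0],"grip": 0}

```text
time: 3.2
tool_pos: [0.5998, 0.0303, 0.0162]
ee_rot: [3.138, -0.0, 1.461]
wrist_force: [-0.2, -0.3, 6.0]
opening: 0.0238
```

```bash
python3 - <<'E'
from h import *
show();
x,y=f2w(-.14,-.005);print(x,y);go(x,y,.0055,11.0)
E
```

```text
t 3.2 tcp [0.5998 0.0303 0.0162] fix [-0.007  -0.0053] jaw -6.3 F [-0.2 -0.3  6. ] T [0.013 0.094 0.051] open 0.0238 q [-0.07  0.5   1.74  0.    0.9   0.04]
0.4692282105008959 0.005183929270917043
travel [-0.0392, -0.1271, 0.0103] dr [0.19, 0.02, -17.27]
```

send_rows:
  rows:
    - {"travel": [0,0,-0.03],"dr": [0,0,0],"grip": 0}
    - {"travel": [-0.01,-0.04,-0.03],"dr": [0,0,-7],"grip": 0}
    - {"travel": [-0.025,-0.085,-0.03],"dr": [0,0,-15],"grip": 0}
    - {"travel": [-0.039,-0.127,-0.03],"dr": [0,0,-17],"grip": 0}
    - {"travel": [-0.039,-0.127,-0.015],"dr": [0,0,-17],"grip": 0}
    - {"travel": [-0.039,-0.127,0],"dr": [0,0,-17],"grip": 0}
    - {"travel": [-0.039,-0.127,0.009],"dr": [0,0,-17],"grip": 0}
    - {"travel": [-0.039,-0.127,0.009],"dr": [0,0,-17],"grip": 0}
    - {"travel": [-0.039,-0.127,0.009],"dr": [0,0,-17],"grip": 1}
    - {"travel": [-0.039,-0.127,0.009],"dr": [0,0,-17],"grip": 1}

```text
time: 4.2
tool_pos: [0.4684, 0.0055, 0.0056]
ee_rot: [3.141, 0.0, 1.758]
wrist_force: [-0.4, 0.6, 0.7]
opening: 0.0519
```

```bash
python3 - <<'E'
from h import *
show();
# bracket boss
c,s=np.cos(.0521),np.sin(.0521)
x,y=.56544-s*.035,.17439+c*.035;print(x,y);go(x,y,.075,3.0)
E
```

```text
t 4.2 tcp [0.4684 0.0055 0.0056] fix [-0.1407 -0.0045] jaw 10.7 F [-0.4  0.6  0.7] T [-0.011 -0.029 -0.036] open 0.0519 q [-0.14  0.37  2.04  0.    0.73 -0.32]
0.5636173248424833 0.2093425085690594
travel [0.1825, 0.1315, -0.0693] dr [0.03, 0.0, 7.74]
```

send_rows:
  rows:
    - {"travel": [0,0,-0.02],"dr": [0,0,0],"grip": 1}
    - {"travel": [0,0,-0.06],"dr": [0,0,0],"grip": 1}
    - {"travel": [0.04,0.03,-0.09],"dr": [0,0,4],"grip": 1}
    - {"travel": [0.075,0.055,-0.09],"dr": [0,0,7.7],"grip": 1}
    - {"travel": [0.115,0.083,-0.09],"dr": [0,0,7.7],"grip": 1}
    - {"travel": [0.155,0.112,-0.08],"dr": [0,0,7.7],"grip": 1}
    - {"travel": [0.1825,0.1315,-0.075],"dr": [0,0,7.7],"grip": 1}
    - {"travel": [0.1825,0.1315,-0.07],"dr": [0,0,7.7],"grip": 1}
    - {"travel": [0.1825,0.1315,-0.07],"dr": [0,0,7.7],"grip": 1}
    - {"travel": [0.1825,0.1315,-0.07],"dr": [0,0,7.7],"grip": 1}

```text
time: 5.2
tool_pos: [0.5623, 0.2084, 0.0752]
ee_rot: [-3.14, 0.001, 1.623]
wrist_force: [-1.4, 0.2, -0.0]
opening: 0.0851
```

```bash
python3 - <<'E'
from h import *
show();go(.5636,.2093,.038,3.0);P=camera_params('wrist')
cv2.imwrite('pics/w2.png',camera('wrist')[:,:,::-1])
print(proj(P,[.5636,.2093,.046]))
cv2.imwrite('pics/t2.png',camera('top')[150:350,180:480,::-1])
E
```

```text
t 5.2 tcp [0.5623 0.2084 0.0752] fix [-0.0097  0.1766] jaw 3.0 F [-1.4  0.2 -0. ] T [-0.005  0.008  0.026] open 0.0851 q [ 0.24  0.44  1.67 -0.    1.03  0.19]
travel [0.0009, 0.0014, 0.0372] dr [-0.09, 0.04, 0.02]
[323.95530805 273.72599707]
```

View pics/w2.png

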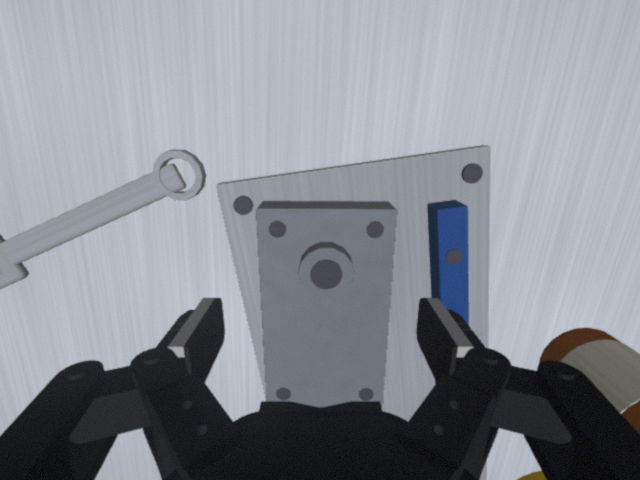

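View pics/t2.png

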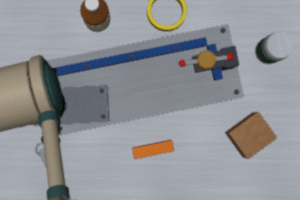

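send_rows:
  rows:
    - {"travel": [0.001,0.002,0.02],"dr": [0,0,0],"grip": 1}
    - {"travel": [0.001,0.002,0.0365],"dr": [0,0,0],"grip": 1}
    - {"travel": [0.001,0.002,0.0365],"dr": [0,0,0],"grip": 0}
    - {"travel": [0.001,0.002,0.0365],"dr": [0,0,0],"grip": 0}
    - {"travel": [0.001,0.002,0.0365],"dr": [0,0,0],"grip": 0}
    - {"travel": [0.001,0.002,0.0365],"dr": [0,0,0],"grip": 0}
    - {"travel": [0.001,0.002,0.0365],"dr": [0,0,0],"grip": 0}
    - {"travel": [0.001,0.002,0.0365],"dr": [0,0,0],"grip": 0}
    - {"travel": [0.001,0.002,0.0365],"dr": [0,0,0],"grip": 0}
    - {"travel": [0.001,0.002,0.0365],"dr": [0,0,0],"grip": 0}

```text
time: 6.3
tool_pos: [0.5657, 0.2103, 0.0407]
ee_rot: [3.14, -0.0, 1.624]
wrist_force: [-1.7, -0.7, 5.5]
opening: 0.028
```

```bash
python3 - <<'E'
from h import *
show();z=state()['tool_pos'][2]
for p in((.015,.165),(.0205,.165),(.0205,-.03)):
  print(p);go(*f2w(*p),z,11.04)
E
```

```text
t 6.3 tcp [0.5657 0.2103 0.0407] fix [-0.006   0.1778] jaw 3.0 F [-1.7 -0.7  5.5] T [-0.165  0.305 -0.041] open 0.028 q [ 0.24  0.48  1.71 -0.    0.96  0.19]
(0.015, 0.165)
travel [-0.0098, 0.0226, 0.0] dr [0.11, 0.0, -8.01]
(0.0205, 0.165)
travel [-0.009, 0.0281, 0.0001] dr [0.11, 0.0, -8.01]
(0.0205, -0.03)
travel [-0.2021, 0.0553, 0.0001] dr [0.11, 0.0, -8.01]
```

send_rows:
  rows:
    - {"travel": [-0.003,0.007,0],"dr": [0,0,-3],"grip": 0}
    - {"travel": [-0.006,0.014,0],"dr": [0,0,-5.5],"grip": 0}
    - {"travel": [-0.009,0.02,0],"dr": [0,0,-8],"grip": 0}
    - {"travel": [-0.01,0.024,0],"dr": [0,0,-8],"grip": 0}
    - {"travel": [-0.01,0.026,0],"dr": [0,0,-8],"grip": 0}
    - {"travel": [-0.01,0.027,0],"dr": [0,0,-8],"grip": 0}
    - {"travel": [-0.03,0.0295,0],"dr": [0,0,-8],"grip": 0}
    - {"travel": [-0.05,0.0325,0],"dr": [0,0,-8],"grip": 0}
    - {"travel": [-0.07,0.0355,0],"dr": [0,0,-8],"grip": 0}
    - {"travel": [-0.09,0.038,0],"dr": [0,0,-8],"grip": 0}

```text
time: 7.3
tool_pos: [0.6085, 0.1243, 0.0407]
ee_rot: [3.139, -0.004, 1.762]
wrist_force: [-0.5, 5.4, 4.8]
opening: 0.0285
```

```bash
python3 - <<'E'
from h import *
show();z=state()['tool_pos'][2]
go(*f2w(.0205,-.03),z,11.04)
P=camera_params('wrist');cv2.imwrite('pics/w3.png',camera('wrist')[:,:,::-1])
E
```

```text
t 7.3 tcp [0.6085 0.1243 0.0407] fix [0.0195 0.0852] jaw 11.0 F [-0.5  5.4  4.8] T [ 0.974  0.338 -0.013] open 0.0285 q [ 0.09  0.5   1.67  0.    0.98 -0.11]
travel [-0.1152, 0.0011, -0.0004] dr [0.17, -0.21, -0.06]
```

View pics/w3.png

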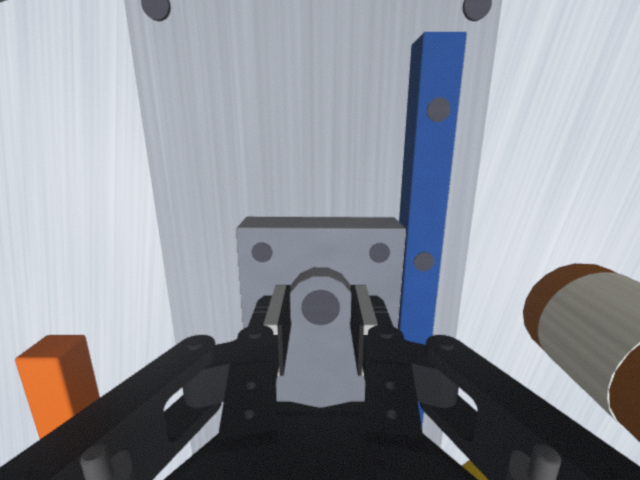

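send_rows:
  rows:
    - {"travel": [-0.015,0.001,0],"dr": [0,0,0],"grip": 0}
    - {"travel": [-0.03,0.0015,0],"dr": [0,0,0],"grip": 0}
    - {"travel": [-0.045,0.0015,0],"dr": [0,0,0],"grip": 0}
    - {"travel": [-0.06,0.0015,0],"dr": [0,0,0],"grip": 0}
    - {"travel": [-0.075,0.0015,0],"dr": [0,0,0],"grip": 0}
    - {"travel": [-0.09,0.0015,0],"dr": [0,0,0],"grip": 0}
    - {"travel": [-0.105,0.0015,0],"dr": [0,0,0],"grip": 0}
    - {"travel": [-0.115,0.0015,0],"dr": [0,0,0],"grip": 0}
    - {"travel": [-0.12,0.0015,0],"dr": [0,0,0],"grip": 0}
    - {"travel": [-0.12,0.0015,0],"dr": [0,0,0],"grip": 0}

```text
time: 8.35
tool_pos: [0.6329, 0.0066, 0.0407]
ee_rot: [3.139, -0.003, 1.762]
wrist_force: [-1.3, 4.6, 6.1]
opening: 0.0283
```

```bash
python3 - <<'E'
from h import *
show();
go(*f2w(.02,.025),.10,11.04)
E
```

```text
t 8.35 tcp [0.6329 0.0066 0.0407] fix [ 0.0209 -0.0349] jaw 10.9 F [-1.3  4.6  6.1] T [ 0.67   0.26  -0.047] open 0.0283 q [-0.1   0.51  1.64  0.    0.99 -0.29]
travel [0.0601, -0.0009, -0.0592] dr [0.14, -0.15, -0.1]
```

send_rows:
  rows:
    - {"travel": [0,0,0],"dr": [0,0,0],"grip": 0.7}
    - {"travel": [0,0,-0.005],"dr": [0,0,0],"grip": 0.7}
    - {"travel": [0,0,-0.035],"dr": [0,0,0],"grip": 0.7}
    - {"travel": [0.035,0,-0.035],"dr": [0,0,0],"grip": 0}
    - {"travel": [0.07,0,-0.035],"dr": [0,0,0],"grip": 0}
    - {"travel": [0.07,0,-0.02],"dr": [0,0,0],"grip": 0}
    - {"travel": [0.07,0,0],"dr": [0,0,0],"grip": 0}
    - {"travel": [0.07,0,0.02],"dr": [0,0,0],"grip": 0}
    - {"travel": [0.07,0,0.02],"dr": [0,0,0],"grip": 0}
    - {"travel": [0.07,0,0.02],"dr": [0,0,0],"grip": 0}

```text
time: 9.35
tool_pos: [0.619, 0.0736, 0.0191]
ee_rot: [-3.141, 0.0, 1.763]
wrist_force: [-0.2, -0.5, -0.4]
opening: -0.0
```

```bash
python3 - <<'E'
from h import *
show();
go(*f2w(.02,-.015),.02,11.04)
cv2.imwrite('pics/w4.png',camera('wrist')[:,:,::-1])
E
```

```text
t 9.35 tcp [0.619  0.0736 0.0191] fix [0.0201 0.0335] jaw 11.0 F [-0.2 -0.5 -0.4] T [ 0.02  -0.019  0.013] open -0.0 q [ 0.01  0.53  1.68 -0.    0.94 -0.19]
travel [-0.0485, -0.0001, -0.0009] dr [-0.02, 0.01, -0.0]
```

View pics/w4.png

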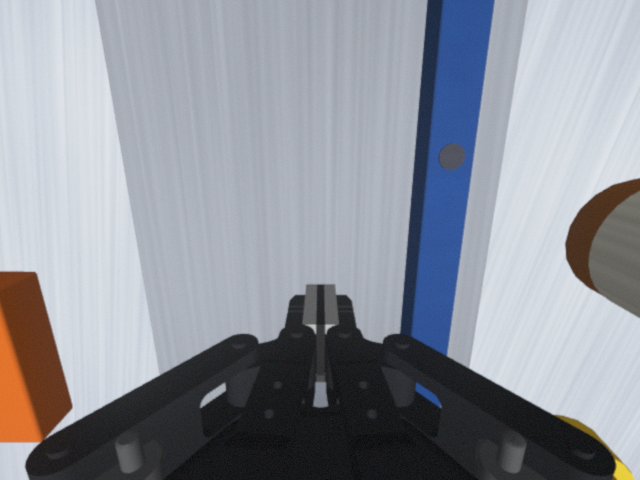

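send_rows:
  rows:
    - {"travel": [-0.008,0,0],"dr": [0,0,0],"grip": 0}
    - {"travel": [-0.018,0,0],"dr": [0,0,0],"grip": 0}
    - {"travel": [-0.026,0,0],"dr": [0,0,0],"grip": 0}
    - {"travel": [-0.033,0,0],"dr": [0,0,0],"grip": 0}
    - {"travel": [-0.039,0,0],"dr": [0,0,0],"grip": 0}
    - {"travel": [-0.044,0,0],"dr": [0,0,0],"grip": 0}
    - {"travel": [-0.048,0,0],"dr": [0,0,0],"grip": 0}
    - {"travel": [-0.051,0,0],"dr": [0,0,0],"grip": 0}
    - {"travel": [-0.053,0,0],"dr": [0,0,0],"grip": 0}
    - {"travel": [-0.054,0,0],"dr": [0,0,0],"grip": 0}

```text
time: 10.4
tool_pos: [0.629, 0.0237, 0.02]
ee_rot: [3.14, -0.007, 1.76]
wrist_force: [-1.6, 12.7, 5.3]
opening: -0.0002
```

```bash
python3 - <<'E'
from h import *
show()
cv2.imwrite('pics/w5.png',camera('wrist')[:,:,::-1])
E
```

```text
t 10.4 tcp [0.629  0.0237 0.02  ] fix [ 0.0204 -0.0174] jaw 10.8 F [-1.6 12.7  5.3] T [2.133 0.214 0.003] open -0.0002 q [-0.08  0.53  1.66  0.01  0.95 -0.27]
```

View pics/w5.png

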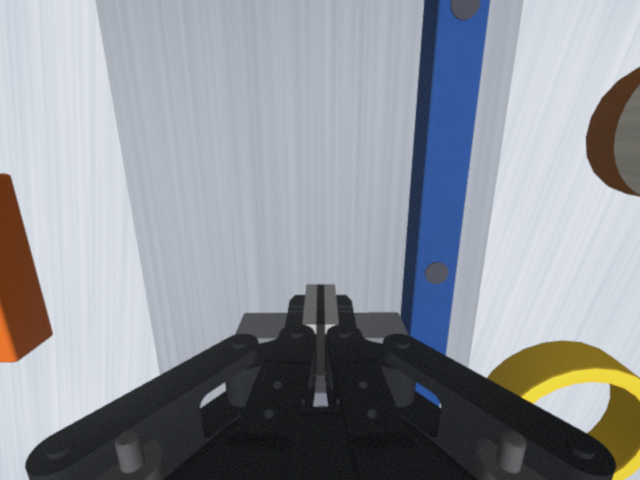

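send_rows:
  rows:
    - {"travel": [-0.001,0,0],"dr": [0,0,0],"grip": 0}
    - {"travel": [-0.002,0,0],"dr": [0,0,0],"grip": 0}
    - {"travel": [-0.003,0,0],"dr": [0,0,0],"grip": 0}
    - {"travel": [-0.004,0,0],"dr": [0,0,0],"grip": 0}
    - {"travel": [-0.004,0,0],"dr": [0,0,0],"grip": 0}
    - {"travel": [-0.004,0,0],"dr": [0,0,0],"grip": 0}
    - {"travel": [-0.004,0,0],"dr": [0,0,0],"grip": 0}
    - {"travel": [-0.004,0,0],"dr": [0,0,0],"grip": 0}
    - {"travel": [-0.004,0,0],"dr": [0,0,0],"grip": 0}
    - {"travel": [-0.004,0,0],"dr": [0,0,0],"grip": 0}

```text
time: 11.45
tool_pos: [0.6289, 0.0237, 0.0201]
ee_rot: [3.141, -0.012, 1.759]
wrist_force: [-2.8, 20.2, 6.9]
opening: 0.0
```

```bash
python3 - <<'E'
from h import *
show()
E
```

```text
t 11.45 tcp [0.6289 0.0237 0.0201] fix [ 0.0203 -0.0174] jaw 10.8 F [-2.8 20.2  6.9] T [3.286 0.397 0.02 ] open 0.0 q [-0.08  0.53  1.66  0.01  0.95 -0.28]
```

The bracket is against the stop: the force rose to 20 N with no further motion. Next I'll back off and rise above the screw.

```bash
python3 - <<'E'
from h import *
s=state();go(*f2w(.02,.03),.02,11.04)
go(*f2w(.02,-.145),.15,40)
E
```

```text
travel [0.0474, -0.0005, 0.0007] dr [0.06, -0.7, -0.25]
travel [-0.126, 0.0004, -0.1315] dr [0.24, -0.67, -29.21]
```

send_rows:
  rows:
    - {"travel": [0.02,0,0],"dr": [0,0,0],"grip": 0}
    - {"travel": [0.035,0,-0.02],"dr": [0,0,0],"grip": 0}
    - {"travel": [0.035,0,-0.06],"dr": [0,0,0],"grip": 0.5}
    - {"travel": [0.035,0,-0.1],"dr": [0,0,0],"grip": 1}
    - {"travel": [0.02,0,-0.14],"dr": [0,0,-5],"grip": 1}
    - {"travel": [-0.02,0,-0.14],"dr": [0,0,-12],"grip": 1}
    - {"travel": [-0.06,0,-0.14],"dr": [0,0,-20],"grip": 1}
    - {"travel": [-0.1,0,-0.14],"dr": [0,0,-28],"grip": 1}
    - {"travel": [-0.1205,0,-0.14],"dr": [0,0,-29],"grip": 1}
    - {"travel": [-0.1205,0,-0.14],"dr": [0,0,-29],"grip": 1}

```text
time: 12.45
tool_pos: [0.6535, -0.106, 0.1591]
ee_rot: [-3.141, 0.002, 2.265]
wrist_force: [-0.3, 0.5, -0.4]
opening: 0.0854
```

```bash
python3 - <<'E'
from h import *
show()
go(*f2w(.02,-.145),.10,40)
P=camera_params('wrist');print(P['view'].tolist())
a=camera('wrist');cv2.imwrite('pics/w6.png',a[:,:,::-1])
for z in(.097,.101,.105):
  for x,y in((.0037,.0489),(-.0037,-.0489)): print(z,proj(P,[*f2w(.02+x,-.145+y),z]).round(1))
for x,y,h in((.06,-.17,.03),(-.02,-.17,.03),(.038,-.125,.07),(.002,-.125,.07),(.06,-.03,.034),(-.02,-.03,.034)):print(x,y,proj(P,[*f2w(x,y),h]).round(1))
E
```

```text
t 12.45 tcp [ 0.6535 -0.106   0.1591] fix [ 0.0196 -0.1494] jaw 39.8 F [-0.3  0.5 -0.4] T [-0.022  0.052 -0.014] open 0.0854 q [-0.26  0.45  1.42 -0.    1.27 -0.96]
travel [0.0038, 0.0025, 0.0591] dr [-0.02, 0.12, -0.22]
[[0.7684240238061311, 0.6399409084955768, 0.0003914989796455642, -0.4333366931792245], [-0.6105584615182007, 0.7333253357068811, -0.29908580220217607, 0.4942509871066498], [-0.19168433610006635, 0.22958568257678227, 0.954226141776482, -0.16115241800929286], [0.0, 0.0, 0.0, 1.0]]
0.097 [369.4 187.4]
0.097 [286.5 306.6]
0.101 [370.3 188.4]
0.101 [285.9 309.5]
0.105 [371.3 189.5]
0.105 [285.3 312.5]
0.06 -0.17 [350.3 269. ]
-0.02 -0.17 [268.7 226.9]
0.038 -0.125 [360.2 226.3]
0.002 -0.125 [316.4 202.6]
0.06 -0.03 [443.7 121.4]
-0.02 -0.03 [352.9  65.2]
```

View pics/w6.png

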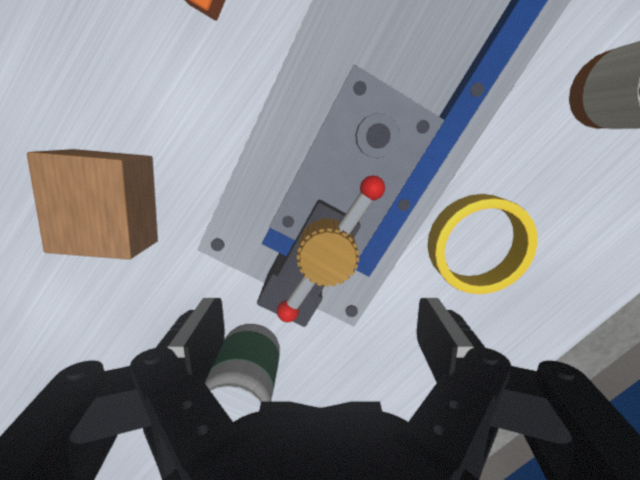

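The bracket corners at (443,121) and (354,65) match the home prediction within 1 px. Next I'll refine the red ball centroids to estimate the screw height.

```bash
python3 - <<'E'
from h import *
a=cv2.imread('pics/w6.png').astype(int)
m=((a[:,:,2]>110)&(a[:,:,1]<70)&(a[:,:,0]<70)).astype(np.uint8)
n,l,st,c=cv2.connectedComponentsWithStats(m)
for i in range(1,n):
  if st[i,4]>60:print(st[i],c[i])
P={'view':np.array([[0.7684240238061311, 0.6399409084955768, 0.0003914989796455642, -0.4333366931792245], [-0.6105584615182007, 0.7333253357068811, -0.29908580220217607, 0.4942509871066498], [-0.19168433610006635, 0.22958568257678227, 0.954226141776482, -0.16115241800929286], [0.0, 0.0, 0.0, 1.0]]),**{k:camera_params('wrist')[k] for k in('vfov','cx','cy')}}
cs=[c[i] for i in range(1,n) if st[i,4]>60 and 280<c[i][0]<380 and 180<c[i][1]<320]
cs.sort(key=lambda v:v[1])
r=lambda p:np.concatenate([proj(P,[p[0]+s*.049*np.cos(p[2]),p[1]+s*.049*np.sin(p[2]),p[3]])-k for s,k in zip((1,-1),cs)])
g=least_squares(r,[.653,-.1016,1.69,.101]);J=g.jac;print(g.x,np.degrees(g.x[2]),'rad',(g.x[3]-.097)/-.00127,np.sqrt(np.diag(np.linalg.inv(J.T@J)))*.3,r(g.x))
print(f2w(.02,-.145))
E
```

```text
[361 176  24  24 433] [372.58429561 187.06466513]
[277 302  22  20 279] [286.71684588 312.28673835]
[ 0.65269913 -0.09990407  1.69681029  0.10699779] 97.22006810975186 rad -7.872279038232958 [0.0001869  0.00017685 0.00275928 0.00055351] [ 0.00000000e+00 -8.52651283e-14 -1.13686838e-13  0.00000000e+00]
[ 0.65307594 -0.10158691]
```

```bash
python3 - <<'E'
from h import *
go(.653,-.101,.09,39.8)
E
```

```text
travel [0.0021, 0.0017, 0.069] dr [0.01, 0.0, 0.02]
```

send_rows:
  rows:
    - {"travel": [0.002,0.002,0.02],"dr": [0,0,0],"grip": 1}
    - {"travel": [0.002,0.002,0.045],"dr": [0,0,0],"grip": 1}
    - {"travel": [0.002,0.002,0.069],"dr": [0,0,0],"grip": 1}
    - {"travel": [0.002,0.002,0.069],"dr": [0,0,0],"grip": 1}
    - {"travel": [0.002,0.002,0.069],"dr": [0,0,0],"grip": 0}
    - {"travel": [0.002,0.002,0.069],"dr": [0,0,0],"grip": 0}
    - {"travel": [0.002,0.002,0.069],"dr": [0,0,0],"grip": 0}
    - {"travel": [0.002,0.002,0.069],"dr": [0,0,0],"grip": 0}
    - {"travel": [0.002,0.002,0.069],"dr": [0,0,0],"grip": 0}
    - {"travel": [0.002,0.002,0.069],"dr": [0,0,0],"grip": 0}

```text
time: 13.5
tool_pos: [0.6538, -0.099, 0.0918]
ee_rot: [3.141, 0.002, 2.269]
wrist_force: [-1.2, -0.8, 5.1]
opening: 0.0331
```

```bash
python3 - <<'E'
from h import *
show()
cv2.imwrite('pics/w7.png',camera('wrist')[:,:,::-1])
E
```

```text
t 13.5 tcp [ 0.6538 -0.099   0.0918] fix [ 0.0212 -0.1426] jaw 40.0 F [-1.2 -0.8  5.1] T [-0.025  0.229  0.035] open 0.0331 q [-0.26  0.5   1.51 -0.    1.13 -0.95]
```

View pics/w7.png

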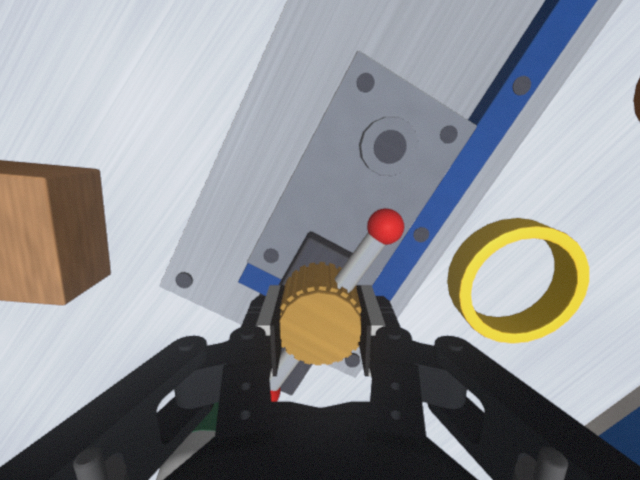

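send_rows:
  rows:
    - {"travel": [0,0,0],"dr": [0,0,6],"grip": 0}
    - {"travel": [0,0,0.0003],"dr": [0,0,14],"grip": 0}
    - {"travel": [0,0,0.0005],"dr": [0,0,22],"grip": 0}
    - {"travel": [0,0,0.0007],"dr": [0,0,30],"grip": 0}
    - {"travel": [0,0,0.0009],"dr": [0,0,38],"grip": 0}
    - {"travel": [0,0,0.0011],"dr": [0,0,46],"grip": 0}
    - {"travel": [0,0,0.0013],"dr": [0,0,54],"grip": 0}
    - {"travel": [0,0,0.0015],"dr": [0,0,62],"grip": 0}
    - {"travel": [0,0,0.0017],"dr": [0,0,70],"grip": 0}
    - {"travel": [0,0,0.0018],"dr": [0,0,76],"grip": 0}

```text
time: 14.55
tool_pos: [0.6545, -0.0991, 0.0901]
ee_rot: [3.138, -0.001, 0.938]
wrist_force: [-0.5, -0.8, 5.7]
opening: 0.0333
```

```bash
python3 - <<'E'
from h import *
show()
cv2.imwrite('pics/w8.png',camera('wrist')[:,:,::-1])
show()
E
```

```text
t 14.55 tcp [ 0.6545 -0.0991  0.0901] fix [ 0.0219 -0.1429] jaw -36.2 F [-0.5 -0.8  5.7] T [-0.058  0.049  0.079] open 0.0333 q [-0.26  0.5   1.51 -0.    1.13  0.38]
t 14.6 tcp [ 0.6545 -0.0991  0.0901] fix [ 0.0219 -0.1429] jaw -36.4 F [-0.8  0.2  5.6] T [-0.1    0.067 -0.159] open 0.0336 q [-0.26  0.5   1.51 -0.    1.13  0.38]
```

View pics/w8.png

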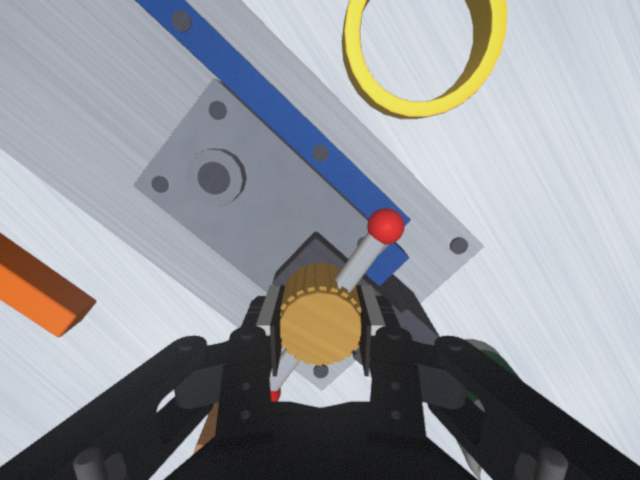

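send_rows:
  rows:
    - {"travel": [0,0,0.0002],"dr": [0,0,8],"grip": 0}
    - {"travel": [0,0,0.0003],"dr": [0,0,16],"grip": 0}
    - {"travel": [0,0,0.0005],"dr": [0,0,24],"grip": 0}
    - {"travel": [0,0,0.0007],"dr": [0,0,32],"grip": 0}
    - {"travel": [0,0,0.0009],"dr": [0,0,40],"grip": 0}
    - {"travel": [0,0,0.0011],"dr": [0,0,48],"grip": 0}
    - {"travel": [0,0,0.0013],"dr": [0,0,56],"grip": 0}
    - {"travel": [0,0,0.0015],"dr": [0,0,64],"grip": 0}
    - {"travel": [0,0,0.0017],"dr": [0,0,72],"grip": 0}
    - {"travel": [0,0,0.0018],"dr": [0,0,80],"grip": 0}

```text
time: 15.6
tool_pos: [0.6546, -0.1, 0.0883]
ee_rot: [3.141, -0.005, -0.459]
wrist_force: [1.0, -2.2, 4.6]
opening: 0.0331
```

```bash
sed -i "s/'open',round/'J6',st['joint_efforts'][5].round(4),'open',round/" h.py; python3 - <<'E'
from h import *
show()
S=camera_params('side')
for z in(.097,.099,.101,.103): print(z,proj(S,[*f2w(.02,-.145),z]).round(1))
cv2.imwrite('pics/s8.png',cv2.resize(camera('side')[130:205,260:360,::-1],None,fx=8,fy=8,interpolation=cv2.INTER_CUBIC))
show()
E
```

```text
t 15.6 tcp [ 0.6546 -0.1     0.0883] fix [ 0.0218 -0.1438] jaw -116.3 F [ 1.  -2.2  4.6] T [-0.478  0.203  0.065] J6 -1.0839 open 0.0331 q [-0.26  0.5   1.51 -0.    1.12  1.77]
0.097 [311.5 178. ]
0.099 [311.5 177.2]
0.101 [311.5 176.4]
0.103 [311.5 175.6]
t 15.65 tcp [ 0.6546 -0.1     0.0883] fix [ 0.0218 -0.1438] jaw -116.5 F [ 0.7 -2.3  6.1] T [-0.455  0.148 -0.056] J6 0.3716 open 0.0334 q [-0.26  0.5   1.51 -0.    1.12  1.78]
```

View pics/s8.png

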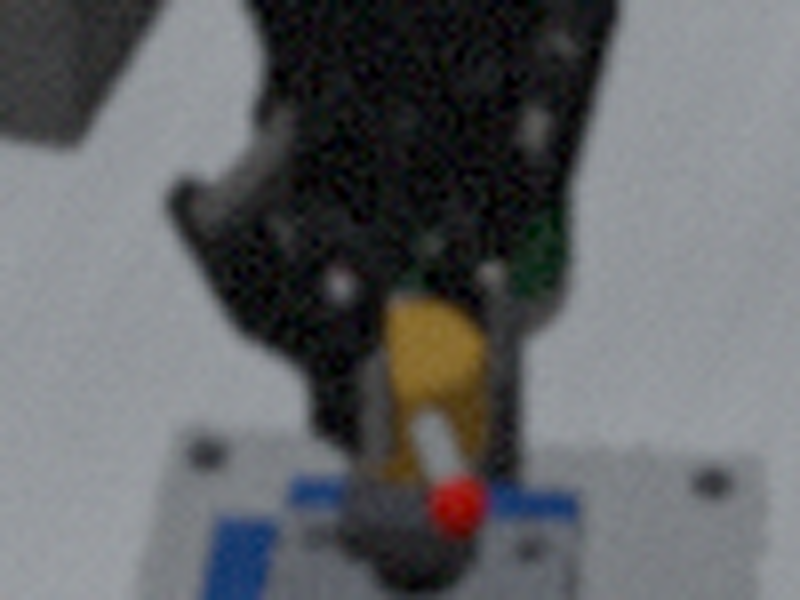

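send_rows:
  rows:
    - {"travel": [0,0,0.0001],"dr": [0,0,4],"grip": 0}
    - {"travel": [0,0,0.0002],"dr": [0,0,8],"grip": 0}
    - {"travel": [0,0,0.0003],"dr": [0,0,11],"grip": 0}
    - {"travel": [0,0,0.0003],"dr": [0,0,13],"grip": 0}
    - {"travel": [0,0,0.0004],"dr": [0,0,15],"grip": 0}
    - {"travel": [0,0,0.0004],"dr": [0,0,16],"grip": 0}
    - {"travel": [0,0,0.0004],"dr": [0,0,17],"grip": 0}
    - {"travel": [0,0,0.0004],"dr": [0,0,17],"grip": 0}
    - {"travel": [0,0,0.0004],"dr": [0,0,17],"grip": 0}
    - {"travel": [0,0,0.0004],"dr": [0,0,17],"grip": 0}

```text
time: 16.65
tool_pos: [0.6545, -0.1002, 0.088]
ee_rot: [-3.141, -0.004, -0.75]
wrist_force: [0.3, -2.0, 6.2]
opening: 0.0331
```

```bash
python3 - <<'E'
from h import *
show()
P=camera_params('top')
cv2.imwrite('pics/w9.png',camera('wrist')[:,:,::-1])
show()
E
```

```text
t 16.65 tcp [ 0.6545 -0.1002  0.088 ] fix [ 0.0216 -0.1439] jaw -133.0 F [ 0.3 -2.   6.2] T [-0.539  0.209 -0.086] J6 -0.0491 open 0.0331 q [-0.26  0.5   1.51 -0.    1.12  2.07]
t 16.7 tcp [ 0.6545 -0.1002  0.088 ] fix [ 0.0217 -0.1439] jaw -133.0 F [-0.2 -2.8  6.4] T [-0.53   0.255 -0.038] J6 -0.049 open 0.0331 q [-0.26  0.5   1.51 -0.    1.12  2.07]
```

View pics/w9.png

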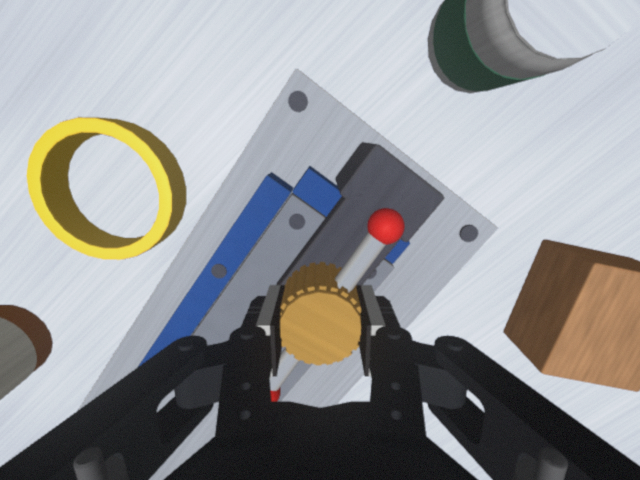

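J6 effort reads a clean −0.049 N·m, which is just the drag. About 3.0 rad has been turned. I'll regrip half a turn back to get more range, and look at the height on the way.

send_rows:
  rows:
    - {"travel": [0,0,0],"dr": [0,0,0],"grip": 1}
    - {"travel": [0,0,0],"dr": [0,0,0],"grip": 1}
    - {"travel": [0,0,-0.015],"dr": [0,0,0],"grip": 1}
    - {"travel": [0,0,-0.04],"dr": [0,0,0],"grip": 1}
    - {"travel": [0,0,-0.065],"dr": [0,0,-8],"grip": 1}
    - {"travel": [0,0,-0.07],"dr": [0,0,-16],"grip": 1}
    - {"travel": [0,0,-0.07],"dr": [0,0,-24],"grip": 1}
    - {"travel": [0,0,-0.07],"dr": [0,0,-32],"grip": 1}
    - {"travel": [0,0,-0.07],"dr": [0,0,-40],"grip": 1}
    - {"travel": [0,0,-0.07],"dr": [0,0,-48],"grip": 1}

```text
time: 17.7
tool_pos: [0.6531, -0.0982, 0.1556]
ee_rot: [-3.141, 0.001, 0.094]
wrist_force: [-0.5, 0.4, -0.3]
opening: 0.0854
```

send_rows:
  rows:
    - {"travel": [0,0,0],"dr": [0,0,-8.5],"grip": 1}
    - {"travel": [0,0,0],"dr": [0,0,-17],"grip": 1}
    - {"travel": [0,0,0],"dr": [0,0,-25],"grip": 1}
    - {"travel": [0,0,0],"dr": [0,0,-33],"grip": 1}
    - {"travel": [0,0,0],"dr": [0,0,-41],"grip": 1}
    - {"travel": [0,0,0],"dr": [0,0,-49],"grip": 1}
    - {"travel": [0,0,0],"dr": [0,0,-57],"grip": 1}
    - {"travel": [0,0,0],"dr": [0,0,-65],"grip": 1}
    - {"travel": [0,0,0],"dr": [0,0,-73],"grip": 1}
    - {"travel": [0,0,0],"dr": [0,0,-81],"grip": 1}

```text
time: 18.7
tool_pos: [0.653, -0.0982, 0.1555]
ee_rot: [-3.141, -0.001, 1.507]
wrist_force: [-0.7, 0.2, -0.7]
opening: 0.0855
```

send_rows:
  rows:
    - {"travel": [0,0,0],"dr": [0,0,-8.5],"grip": 1}
    - {"travel": [0,0,0],"dr": [0,0,-17],"grip": 1}
    - {"travel": [0,0,0],"dr": [0,0,-25],"grip": 1}
    - {"travel": [0,0,0],"dr": [0,0,-33],"grip": 1}
    - {"travel": [0,0,0],"dr": [0,0,-41],"grip": 1}
    - {"travel": [0,0,0],"dr": [0,0,-49],"grip": 1}
    - {"travel": [0,0,0],"dr": [0,0,-51],"grip": 1}
    - {"travel": [0,0,0],"dr": [0,0,-51],"grip": 1}
    - {"travel": [0,0,0],"dr": [0,0,-51],"grip": 1}
    - {"travel": [0,0,0],"dr": [0,0,-51],"grip": 1}

```text
time: 19.7
tool_pos: [0.6532, -0.0985, 0.1558]
ee_rot: [3.142, -0.0, 2.391]
wrist_force: [-0.3, 0.1, -1.2]
opening: 0.0854
```

```bash
python3 - <<'E'
from h import *
show();P=camera_params('wrist')
a=camera('wrist');cv2.imwrite('pics/w10.png',a[:,:,::-1])
a=a[:,:,::-1].astype(int)
m=((a[:,:,2]>110)&(a[:,:,1]<70)&(a[:,:,0]<70)).astype(np.uint8)
n,l,st,c=cv2.connectedComponentsWithStats(m)
for i in range(1,n):
  if st[i,4]>60:print(st[i],c[i])
cs=[c[i] for i in range(1,n) if st[i,4]>60 and 270<c[i][0]<390 and 170<c[i][1]<330]
cs.sort(key=lambda v:v[1])
r=lambda p:np.concatenate([proj(P,[p[0]+s*.049*np.cos(p[2]),p[1]+s*.049*np.sin(p[2]),p[3]])-k for s,k in zip((1,-1),cs)])
g=least_squares(r,[.653,-.1016,1.69,.101]);print(g.x,np.degrees(g.x[2]),'rad',(g.x[3]-.097)/-.00127)
go(*g.x[:2],.087,np.degrees(g.x[2])-90+33)
E
```

```text
t 19.7 tcp [ 0.6532 -0.0985  0.1558] fix [ 0.0207 -0.142 ] jaw 47.0 F [-0.3  0.1 -1.2] T [ 0.028 -0.052  0.048] J6 0.0038 open 0.0854 q [-0.26  0.45  1.43  0.    1.27 -1.08]
[353 186  23  24 423] [364.31205674 197.19148936]
[270 309  22  20 283] [279.74911661 319.85159011]
[ 0.65264623 -0.09991723  1.81886681  0.10329416] 104.21339197033642 rad -4.956033005096207
travel [-0.0005, -0.0014, 0.0689] dr [0.0, -0.01, -0.21]
```

View pics/w10.png

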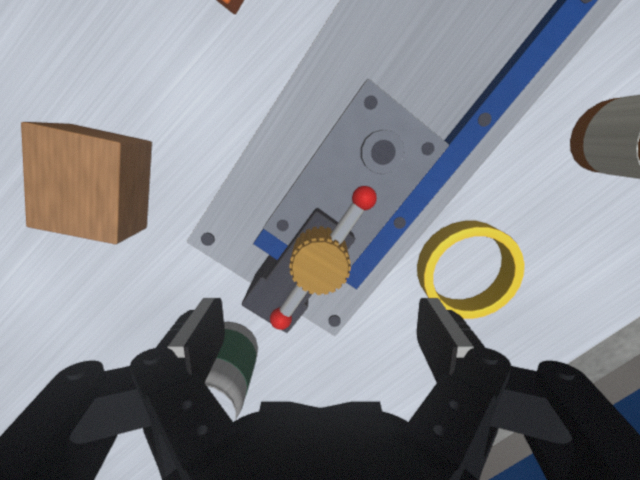

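```bash
python3 - <<'E'
import cv2,numpy as np
a=cv2.imread('pics/w10.png')
k=lambda y,x:cv2.resize(a[y-22:y+22,x-22:x+22],None,fx=8,fy=8,interpolation=cv2.INTER_CUBIC)
cv2.imwrite('pics/w10c.png',np.hstack([k(197,364),k(319,281)]))
E
```

```text
(no output)
```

View pics/w10c.png

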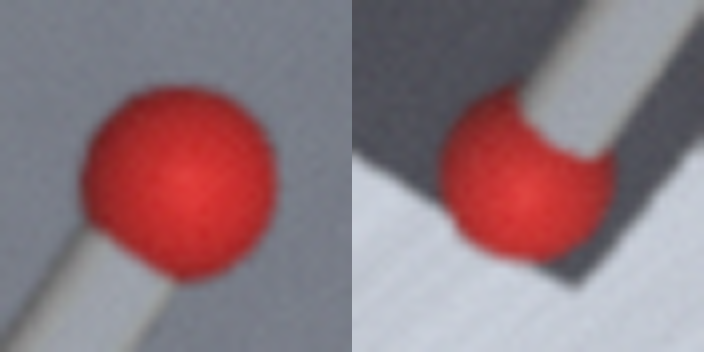

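```bash
python3 - <<'E'
from h import *
P=camera_params('wrist')
cs=[np.array([364.4,197.9]),np.array([280.9,319.0])]
r=lambda p:np.concatenate([proj(P,[p[0]+s*.049*np.cos(p[2]),p[1]+s*.049*np.sin(p[2]),p[3]])-k for s,k in zip((1,-1),cs)])
g=least_squares(r,[.653,-.1016,1.69,.101]);print(g.x,np.degrees(g.x[2]),'rad',(g.x[3]-.097)/-.00127)
go(*g.x[:2],.087,np.degrees(g.x[2])-90+33)
E
```

```text
[ 0.65363315 -0.10026171  1.81927955  0.10075167] 104.2370400261863 rad -2.954068039720001
travel [-0.0014, -0.001, 0.0689] dr [0.0, -0.01, -0.23]
```

send_rows:
  rows:
    - {"travel": [-0.001,-0.001,0.02],"dr": [0,0,0],"grip": 1}
    - {"travel": [-0.001,-0.001,0.045],"dr": [0,0,0],"grip": 1}
    - {"travel": [-0.001,-0.001,0.069],"dr": [0,0,0],"grip": 1}
    - {"travel": [-0.001,-0.001,0.069],"dr": [0,0,0],"grip": 1}
    - {"travel": [-0.001,-0.001,0.069],"dr": [0,0,0],"grip": 0}
    - {"travel": [-0.001,-0.001,0.069],"dr": [0,0,0],"grip": 0}
    - {"travel": [-0.001,-0.001,0.069],"dr": [0,0,0],"grip": 0}
    - {"travel": [-0.001,-0.001,0.069],"dr": [0,0,0],"grip": 0}
    - {"travel": [-0.001,-0.001,0.069],"dr": [0,0,0],"grip": 0}
    - {"travel": [-0.001,-0.001,0.069],"dr": [0,0,0],"grip": 0}

```text
time: 20.75
tool_pos: [0.6544, -0.1001, 0.0887]
ee_rot: [3.14, 0.003, 2.392]
wrist_force: [-0.3, 1.4, 5.8]
opening: 0.033
```

send_rows:
  rows:
    - {"travel": [0,0,0.0001],"dr": [0,0,7],"grip": 0}
    - {"travel": [0,0,0.0003],"dr": [0,0,15],"grip": 0}
    - {"travel": [0,0,0.0005],"dr": [0,0,23],"grip": 0}
    - {"travel": [0,0,0.0007],"dr": [0,0,31],"grip": 0}
    - {"travel": [0,0,0.0009],"dr": [0,0,39],"grip": 0}
    - {"travel": [0,0,0.001],"dr": [0,0,46],"grip": 0}
    - {"travel": [0,0,0.0011],"dr": [0,0,49],"grip": 0}
    - {"travel": [0,0,0.0011],"dr": [0,0,50],"grip": 0}
    - {"travel": [0,0,0.0011],"dr": [0,0,50],"grip": 0}
    - {"travel": [0,0,0.0011],"dr": [0,0,50],"grip": 0}

```text
time: 21.75
tool_pos: [0.654, -0.1002, 0.0876]
ee_rot: [3.139, 0.0, 1.519]
wrist_force: [-0.9, 0.4, 6.0]
opening: 0.0333
```

```bash
python3 - <<'E'
from h import *
show()
E
```

```text
t 21.75 tcp [ 0.654  -0.1002  0.0876] fix [ 0.0212 -0.1438] jaw -3.0 F [-0.9  0.4  6. ] T [ 0.068  0.306 -0.094] J6 -0.0705 open 0.0333 q [-0.26  0.5   1.51  0.    1.12 -0.21]
```

send_rows:
  rows:
    - {"travel": [0,0,0],"dr": [0,0,2],"grip": 0}
    - {"travel": [0,0,0.0001],"dr": [0,0,4],"grip": 0}
    - {"travel": [0,0,0.0001],"dr": [0,0,6],"grip": 0}
    - {"travel": [0,0,0.0001],"dr": [0,0,7],"grip": 0}
    - {"travel": [0,0,0.0001],"dr": [0,0,7],"grip": 0}
    - {"travel": [0,0,0.0001],"dr": [0,0,7],"grip": 0}
    - {"travel": [0,0,0.0001],"dr": [0,0,7],"grip": 0}
    - {"travel": [0,0,0.0002],"dr": [0,0,7],"grip": 0}
    - {"travel": [0,0,0.0002],"dr": [0,0,7],"grip": 0}
    - {"travel": [0,0,0.0002],"dr": [0,0,7],"grip": 0}

```text
time: 22.75
tool_pos: [0.6539, -0.1002, 0.0875]
ee_rot: [3.139, 0.0, 1.397]
wrist_force: [-0.6, -0.4, 7.1]
opening: 0.0334
```

```bash
cat > m.py <<'E'
from h import *
s=state();print(round(s['time'],2),'J6',s['joint_efforts'][5].round(4),'T',s['torque'].round(3),'F',s['wrist_force'].round(1),'q6',s['q'][5].round(4),'z',s['tool_pos'][2].round(4),'open',s['opening'])
E
python3 m.py
```

```text
22.75 J6 -0.0704 T [ 0.005  0.292 -0.082] F [-0.6 -0.4  7.1] q6 -0.0831 z 0.0875 open 0.03339917778633901
```

send_rows:
  rows:
    - {"travel": [0,0,0],"dr": [0,0,2],"grip": 0}
    - {"travel": [0,0,0.0001],"dr": [0,0,4],"grip": 0}
    - {"travel": [0,0,0.0001],"dr": [0,0,6],"grip": 0}
    - {"travel": [0,0,0.0001],"dr": [0,0,7],"grip": 0}
    - {"travel": [0,0,0.0001],"dr": [0,0,7],"grip": 0}
    - {"travel": [0,0,0.0001],"dr": [0,0,7],"grip": 0}
    - {"travel": [0,0,0.0001],"dr": [0,0,7],"grip": 0}
    - {"travel": [0,0,0.0002],"dr": [0,0,7],"grip": 0}
    - {"travel": [0,0,0.0002],"dr": [0,0,7],"grip": 0}
    - {"travel": [0,0,0.0002],"dr": [0,0,7],"grip": 0}

```text
time: 23.75
tool_pos: [0.6539, -0.1002, 0.0873]
ee_rot: [3.139, -0.0, 1.274]
wrist_force: [-1.1, 1.6, 6.5]
opening: 0.0329
```

```bash
python3 m.py
```

```text
23.75 J6 -0.0707 T [ 0.077  0.311 -0.032] F [-1.1  1.6  6.5] q6 0.0391 z 0.0873 open 0.03289399871585685
```

send_rows:
  rows:
    - {"travel": [0,0,0],"dr": [0,0,2],"grip": 0}
    - {"travel": [0,0,0.0001],"dr": [0,0,4],"grip": 0}
    - {"travel": [0,0,0.0001],"dr": [0,0,6],"grip": 0}
    - {"travel": [0,0,0.0001],"dr": [0,0,7],"grip": 0}
    - {"travel": [0,0,0.0001],"dr": [0,0,7],"grip": 0}
    - {"travel": [0,0,0.0001],"dr": [0,0,7],"grip": 0}
    - {"travel": [0,0,0.0001],"dr": [0,0,7],"grip": 0}
    - {"travel": [0,0,0.0002],"dr": [0,0,7],"grip": 0}
    - {"travel": [0,0,0.0002],"dr": [0,0,7],"grip": 0}
    - {"travel": [0,0,0.0002],"dr": [0,0,7],"grip": 0}

```text
time: 24.75
tool_pos: [0.6538, -0.1002, 0.0872]
ee_rot: [3.14, -0.0, 1.152]
wrist_force: [-1.0, 0.9, 7.5]
opening: 0.0333
```

```bash
python3 m.py
```

```text
24.75 J6 -0.071 T [ 0.145  0.317 -0.072] F [-1.   0.9  7.5] q6 0.1613 z 0.0872 open 0.03333005855941081
```

send_rows:
  rows:
    - {"travel": [0,0,0],"dr": [0,0,2],"grip": 0}
    - {"travel": [0,0,0.0001],"dr": [0,0,4],"grip": 0}
    - {"travel": [0,0,0.0001],"dr": [0,0,6],"grip": 0}
    - {"travel": [0,0,0.0001],"dr": [0,0,7],"grip": 0}
    - {"travel": [0,0,0.0001],"dr": [0,0,7],"grip": 0}
    - {"travel": [0,0,0.0001],"dr": [0,0,7],"grip": 0}
    - {"travel": [0,0,0.0001],"dr": [0,0,7],"grip": 0}
    - {"travel": [0,0,0.0002],"dr": [0,0,7],"grip": 0}
    - {"travel": [0,0,0.0002],"dr": [0,0,7],"grip": 0}
    - {"travel": [0,0,0.0002],"dr": [0,0,7],"grip": 0}

```text
time: 25.75
tool_pos: [0.6538, -0.1001, 0.087]
ee_rot: [3.14, -0.001, 1.03]
wrist_force: [-1.0, 0.8, 7.6]
opening: 0.0329
```

```bash
python3 m.py
```

```text
25.75 J6 -0.0671 T [ 0.168  0.345 -0.043] F [-1.   0.8  7.6] q6 0.2834 z 0.087 open 0.032872063681515046
```

send_rows:
  rows:
    - {"travel": [0,0,0],"dr": [0,0,2],"grip": 0}
    - {"travel": [0,0,0.0001],"dr": [0,0,4],"grip": 0}
    - {"travel": [0,0,0.0001],"dr": [0,0,6],"grip": 0}
    - {"travel": [0,0,0.0001],"dr": [0,0,7],"grip": 0}
    - {"travel": [0,0,0.0001],"dr": [0,0,7],"grip": 0}
    - {"travel": [0,0,0.0001],"dr": [0,0,7],"grip": 0}
    - {"travel": [0,0,0.0001],"dr": [0,0,7],"grip": 0}
    - {"travel": [0,0,0.0002],"dr": [0,0,7],"grip": 0}
    - {"travel": [0,0,0.0002],"dr": [0,0,7],"grip": 0}
    - {"travel": [0,0,0.0002],"dr": [0,0,7],"grip": 0}

```text
time: 26.75
tool_pos: [0.6537, -0.1, 0.087]
ee_rot: [3.14, -0.001, 0.908]
wrist_force: [-1.1, 0.2, 8.2]
opening: 0.0332
```

```bash
python3 m.py
```

```text
26.75 J6 -0.038 T [ 0.158  0.373 -0.065] F [-1.1  0.2  8.2] q6 0.4055 z 0.087 open 0.03319020697000727
```

send_rows:
  rows:
    - {"travel": [0,0,0],"dr": [0,0,2],"grip": 0}
    - {"travel": [0,0,0],"dr": [0,0,4],"grip": 0}
    - {"travel": [0,0,0],"dr": [0,0,5],"grip": 0}
    - {"travel": [0,0,0],"dr": [0,0,6],"grip": 0}
    - {"travel": [0,0,0],"dr": [0,0,6],"grip": 0}
    - {"travel": [0,0,0],"dr": [0,0,6],"grip": 0}
    - {"travel": [0,0,0],"dr": [0,0,6],"grip": 0}
    - {"travel": [0,0,0],"dr": [0,0,6],"grip": 0}
    - {"travel": [0,0,0],"dr": [0,0,6],"grip": 0}
    - {"travel": [0,0,0],"dr": [0,0,6],"grip": 0}

```text
time: 27.75
tool_pos: [0.6537, -0.1, 0.087]
ee_rot: [3.14, -0.001, 0.803]
wrist_force: [-1.9, 1.0, 8.4]
opening: 0.0333
```

```bash
python3 m.py;python3 - <<'E'
from h import *
cv2.imwrite('pics/w11.png',camera('wrist')[:,:,::-1])
E
python3 m.py
```

```text
27.75 J6 -0.0129 T [0.22  0.409 0.024] F [-1.9  1.   8.4] q6 0.5102 z 0.087 open 0.03327525610558035
27.8 J6 -0.0129 T [ 0.257  0.335 -0.004] F [-1.7  0.8  8.2] q6 0.5102 z 0.087 open 0.0330475288774369
```

View pics/w11.png

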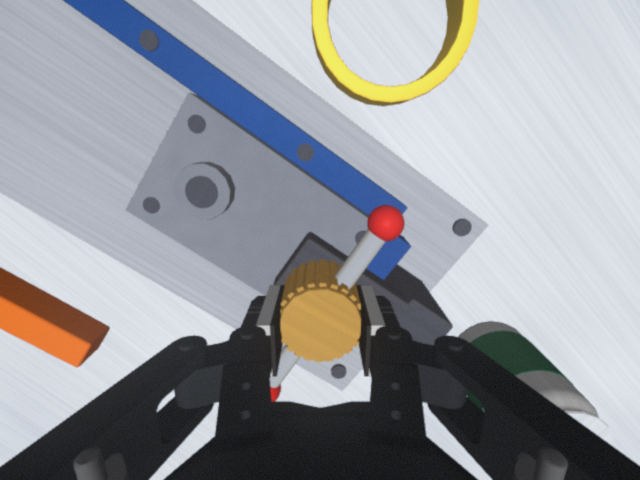

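send_rows:
  rows:
    - {"travel": [0,0,0],"dr": [0,0,2],"grip": 0}
    - {"travel": [0,0,0.0001],"dr": [0,0,4],"grip": 0}
    - {"travel": [0,0,0.0001],"dr": [0,0,6],"grip": 0}
    - {"travel": [0,0,0.0001],"dr": [0,0,7],"grip": 0}
    - {"travel": [0,0,0.0001],"dr": [0,0,7],"grip": 0}
    - {"travel": [0,0,0.0001],"dr": [0,0,7],"grip": 0}
    - {"travel": [0,0,0.0002],"dr": [0,0,7],"grip": 0}
    - {"travel": [0,0,0.0002],"dr": [0,0,7],"grip": 0}
    - {"travel": [0,0,0.0002],"dr": [0,0,7],"grip": 0}
    - {"travel": [0,0,0.0002],"dr": [0,0,7],"grip": 0}

```text
time: 28.8
tool_pos: [0.653, -0.1005, 0.0869]
ee_rot: [3.14, 0.001, 0.685]
wrist_force: [-3.1, -0.4, 9.9]
opening: 0.0334
```

```bash
python3 m.py
```

```text
28.8 J6 1.0837 T [0.078 0.703 1.117] F [-3.1 -0.4  9.9] q6 0.6295 z 0.0869 open 0.03335866322814999
```

The resistance has risen to 1.08 N·m, so the screw is seated with an estimated 0.11 rad of wind-up. I'll ease back to a lighter seat, then release.

send_rows:
  rows:
    - {"travel": [0,0,0],"dr": [0,0,-1],"grip": 0}
    - {"travel": [0,0,0],"dr": [0,0,-2],"grip": 0}
    - {"travel": [0,0,0],"dr": [0,0,-3],"grip": 0}
    - {"travel": [0,0,0],"dr": [0,0,-4],"grip": 0}
    - {"travel": [0,0,0],"dr": [0,0,-4],"grip": 0}
    - {"travel": [0,0,0],"dr": [0,0,-4],"grip": 0}
    - {"travel": [0,0,0],"dr": [0,0,-4],"grip": 0}
    - {"travel": [0,0,0],"dr": [0,0,-4],"grip": 0}
    - {"travel": [0,0,0],"dr": [0,0,-4],"grip": 0}
    - {"travel": [0,0,0],"dr": [0,0,-4],"grip": 0}

```text
time: 29.8
tool_pos: [0.6531, -0.1006, 0.0869]
ee_rot: [3.14, 0.0, 0.752]
wrist_force: [-2.0, -0.0, 9.5]
opening: 0.0334
```

```bash
python3 m.py
```

```text
29.8 J6 0.1071 T [-0.019  0.678  0.129] F [-2.  -0.   9.5] q6 0.5622 z 0.0869 open 0.03340125192876182
```

send_rows:
  rows:
    - {"travel": [0,0,0],"dr": [0,0,0.5],"grip": 0}
    - {"travel": [0,0,0],"dr": [0,0,0.5],"grip": 1}
    - {"travel": [0,0,0],"dr": [0,0,0.5],"grip": 1}
    - {"travel": [0,0,0],"dr": [0,0,0.5],"grip": 1}
    - {"travel": [0,0,-0.015],"dr": [0,0,0],"grip": 1}
    - {"travel": [0,0,-0.035],"dr": [0,0,0],"grip": 1}
    - {"travel": [0,0,-0.06],"dr": [0,0,0],"grip": 1}
    - {"travel": [0,0,-0.08],"dr": [0,0,0],"grip": 1}
    - {"travel": [0,0,-0.08],"dr": [0,0,0],"grip": 1}
    - {"travel": [0,0,-0.08],"dr": [0,0,0],"grip": 1}

```text
time: 30.8
tool_pos: [0.6532, -0.1, 0.1642]
ee_rot: [-3.141, 0.0, 0.751]
wrist_force: [-0.3, 1.0, -0.5]
opening: 0.0853
```

```bash
python3 - <<'E'
from h import *
show();P=camera_params('wrist')
cv2.imwrite('pics/w12.png',camera('wrist')[:,:,::-1])
for x,y,h in((.06,-.03,.034),(-.02,-.03,.034),(.06,-.17,.03),(-.02,-.17,.03)):print(x,y,proj(P,[*f2w(x,y),h]).round(1))
t=camera('top')[150:310,190:450,::-1];cv2.imwrite('pics/t12.png',cv2.resize(t,None,fx=3,fy=3,interpolation=cv2.INTER_CUBIC))
E
```

```text
t 30.8 tcp [ 0.6532 -0.1     0.1642] fix [ 0.0204 -0.1435] jaw -47.0 F [-0.3  1.  -0.5] T [ 0.013 -0.026 -0.005] J6 -0.0002 open 0.0853 q [-0.26  0.44  1.41  0.    1.28  0.56]
0.06 -0.03 [222.3 108.9]
-0.02 -0.03 [178.3 196.6]
0.06 -0.17 [371.8 203.3]
-0.02 -0.17 [321.5 277.1]
```

View pics/w12.png

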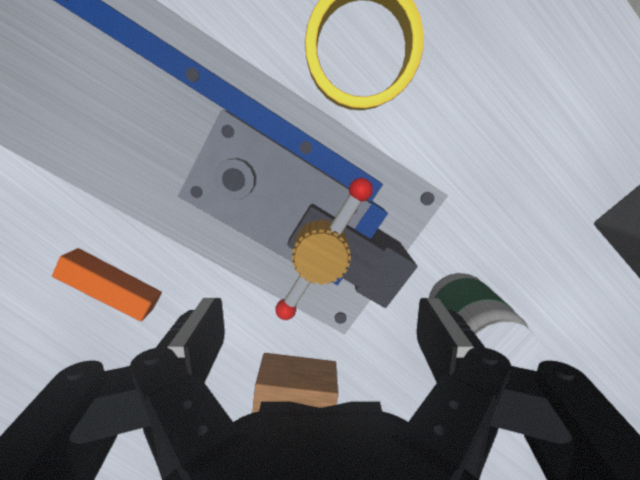

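View pics/t12.png

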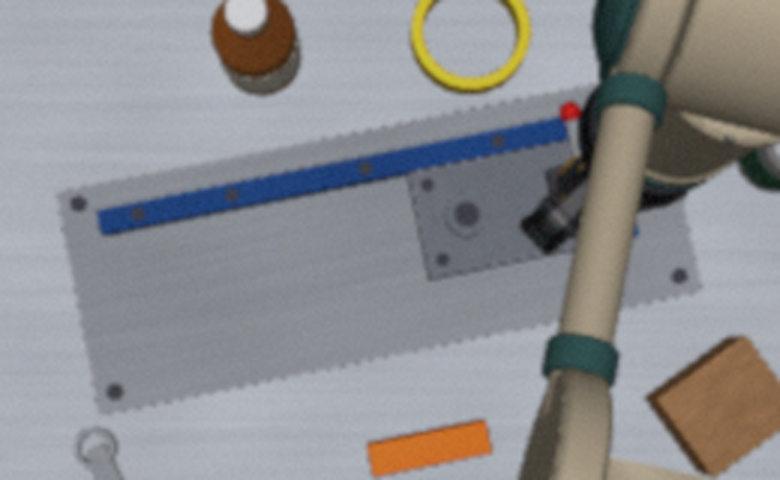

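```bash
python3 - <<'E'
from h import *
a=cv2.imread('pics/w12.png')
k=lambda y,x:cv2.resize(a[y-22:y+22,x-22:x+22],None,fx=8,fy=8,interpolation=cv2.INTER_CUBIC)
cv2.imwrite('pics/w12c.png',np.hstack([k(190,361),k(310,286)]))
E
```

```text
(no output)
```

View pics/w12c.png

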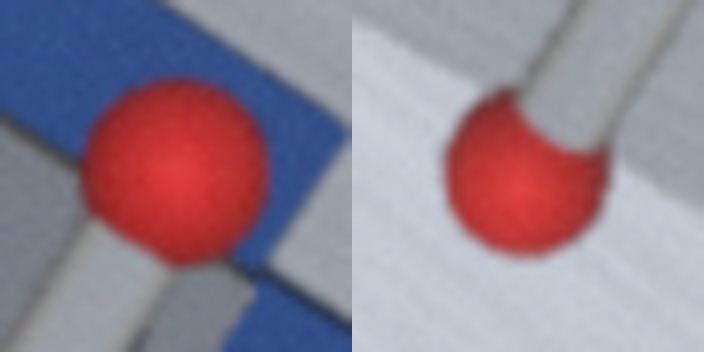

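```bash
python3 - <<'E'
from h import *
P=camera_params('wrist')
cs=[np.array([361.1,189.5]),np.array([285.9,309.9])]
r=lambda p:np.concatenate([proj(P,[p[0]+s*.049*np.cos(p[2]),p[1]+s*.049*np.sin(p[2]),p[3]])-k for s,k in zip((1,-1),cs)])
g=least_squares(r,[.653,-.1016,.2,.101]);b=np.degrees(g.x[2]);print(g.x,b,'rad',(g.x[3]-.097)/-.00127)
show();print('bar-jaw',b+47.0,'at grip',104.24-47.05)
E
```

```text
[ 0.65269243 -0.10036347  0.22111422  0.09844767] 12.668911782616526 rad -1.13989602233036
t 30.9 tcp [ 0.6524 -0.0998  0.1629] fix [ 0.0196 -0.1431] jaw -47.0 F [-0.4 -0.5 -0.3] T [-0.04  -0.003  0.013] J6 -0.0001 open 0.0853 q [-0.26  0.44  1.41  0.    1.29  0.56]
bar-jaw 59.668911782616526 at grip 57.19
```

The bracket reads home. To leave a reliable preload, since the release may have snapped the screw back, I'll regrip, feel the seat, and release at zero tool torque.

send_rows:
  rows:
    - {"travel": [0,0,0.025],"dr": [0,0,0],"grip": 1}
    - {"travel": [0,0,0.05],"dr": [0,0,0],"grip": 1}
    - {"travel": [0,0,0.077],"dr": [0,0,0],"grip": 1}
    - {"travel": [0,0,0.077],"dr": [0,0,0],"grip": 1}
    - {"travel": [0,0,0.077],"dr": [0,0,0],"grip": 0}
    - {"travel": [0,0,0.077],"dr": [0,0,0],"grip": 0}
    - {"travel": [0,0,0.077],"dr": [0,0,0],"grip": 0}
    - {"travel": [0,0,0.077],"dr": [0,0,0],"grip": 0}
    - {"travel": [0,0,0.077],"dr": [0,0,0],"grip": 0}
    - {"travel": [0,0,0.077],"dr": [0,0,0],"grip": 0}

```text
time: 31.9
tool_pos: [0.6539, -0.1, 0.0895]
ee_rot: [3.14, -0.002, 0.751]
wrist_force: [-1.5, 0.8, 6.2]
opening: 0.0331
```

```bash
python3 m.py
```

```text
31.9 J6 -0.0098 T [0.141 0.163 0.006] F [-1.5  0.8  6.2] q6 0.5625 z 0.0895 open 0.03308277493381686
```

send_rows:
  rows:
    - {"travel": [0,0,0],"dr": [0,0,0.5],"grip": 0}
    - {"travel": [0,0,0],"dr": [0,0,1],"grip": 0}
    - {"travel": [0,0,0],"dr": [0,0,1.5],"grip": 0}
    - {"travel": [0,0,0],"dr": [0,0,1.5],"grip": 0}
    - {"travel": [0,0,0],"dr": [0,0,1.5],"grip": 0}
    - {"travel": [0,0,0],"dr": [0,0,1.5],"grip": 0}
    - {"travel": [0,0,0],"dr": [0,0,1.5],"grip": 0}
    - {"travel": [0,0,0],"dr": [0,0,1.5],"grip": 0}
    - {"travel": [0,0,0],"dr": [0,0,1.5],"grip": 0}
    - {"travel": [0,0,0],"dr": [0,0,1.5],"grip": 0}

```text
time: 32.9
tool_pos: [0.6539, -0.1, 0.0895]
ee_rot: [3.14, -0.002, 0.725]
wrist_force: [-1.8, 1.1, 5.6]
opening: 0.033
```

```bash
python3 m.py
```

```text
32.9 J6 0.0383 T [0.122 0.134 0.055] F [-1.8  1.1  5.6] q6 0.5886 z 0.0895 open 0.03301787201521195
```

send_rows:
  rows:
    - {"travel": [0,0,0],"dr": [0,0,0.5],"grip": 0}
    - {"travel": [0,0,0],"dr": [0,0,1],"grip": 0}
    - {"travel": [0,0,0],"dr": [0,0,1.5],"grip": 0}
    - {"travel": [0,0,0],"dr": [0,0,1.5],"grip": 0}
    - {"travel": [0,0,0],"dr": [0,0,1.5],"grip": 0}
    - {"travel": [0,0,0],"dr": [0,0,1.5],"grip": 0}
    - {"travel": [0,0,0],"dr": [0,0,1.5],"grip": 0}
    - {"travel": [0,0,0],"dr": [0,0,1.5],"grip": 0}
    - {"travel": [0,0,0],"dr": [0,0,1.5],"grip": 0}
    - {"travel": [0,0,0],"dr": [0,0,1.5],"grip": 0}

```text
time: 33.9
tool_pos: [0.6539, -0.1, 0.0895]
ee_rot: [3.139, -0.001, 0.702]
wrist_force: [-1.6, 2.1, 6.0]
opening: 0.033
```

```bash
python3 m.py
```

```text
33.9 J6 0.7941 T [0.179 0.227 0.777] F [-1.6  2.1  6. ] q6 0.6127 z 0.0895 open 0.03303263222776782
```

send_rows:
  rows:
    - {"travel": [0,0,0],"dr": [0,0,-0.4],"grip": 0}
    - {"travel": [0,0,0],"dr": [0,0,-0.8],"grip": 0}
    - {"travel": [0,0,0],"dr": [0,0,-1.2],"grip": 0}
    - {"travel": [0,0,0],"dr": [0,0,-1.5],"grip": 0}
    - {"travel": [0,0,0],"dr": [0,0,-1.5],"grip": 0}
    - {"travel": [0,0,0],"dr": [0,0,-1.5],"grip": 0}
    - {"travel": [0,0,0],"dr": [0,0,-1.5],"grip": 0}
    - {"travel": [0,0,0],"dr": [0,0,-1.5],"grip": 0}
    - {"travel": [0,0,0],"dr": [0,0,-1.5],"grip": 0}
    - {"travel": [0,0,0],"dr": [0,0,-1.5],"grip": 0}

```text
time: 34.9
tool_pos: [0.6539, -0.1, 0.0895]
ee_rot: [3.14, -0.002, 0.725]
wrist_force: [-1.0, 1.2, 4.7]
opening: 0.033
```

```bash
python3 m.py
```

```text
34.9 J6 0.053 T [0.157 0.169 0.055] F [-1.   1.2  4.7] q6 0.5885 z 0.0895 open 0.03300519037753411
```

```bash
cat > ball.py <<'E'
from h import *
import sys
a=camera('wrist')[:,:,::-1];cv2.imwrite(sys.argv[1],a)
h=cv2.cvtColor(np.ascontiguousarray(a),cv2.COLOR_BGR2HSV)
m=((h[:,:,1]>140)&((h[:,:,0]<6)|(h[:,:,0]>174))).astype(np.uint8)
n,l,st,c=cv2.connectedComponentsWithStats(m)
for i in range(1,n):
  if st[i,4]>80:print(st[i],c[i])
E
python3 ball.py pics/b1.png
```

```text
[363 202  35  35 914] [379.98905908 218.75492341]
[270 383  14  19 188] [275.50531915 391.87234043]
```

send_rows:
  rows:
    - {"travel": [0,0,0],"dr": [0,0,0],"grip": 0.2}
    - {"travel": [0,0,0],"dr": [0,0,0],"grip": 0.5}
    - {"travel": [0,0,0],"dr": [0,0,0],"grip": 1}
    - {"travel": [0,0,0],"dr": [0,0,0],"grip": 1}
    - {"travel": [0,0,0],"dr": [0,0,0],"grip": 1}
    - {"travel": [0,0,0],"dr": [0,0,0],"grip": 1}
    - {"travel": [0,0,0],"dr": [0,0,0],"grip": 1}
    - {"travel": [0,0,0],"dr": [0,0,0],"grip": 1}
    - {"travel": [0,0,0],"dr": [0,0,0],"grip": 1}
    - {"travel": [0,0,0],"dr": [0,0,0],"grip": 1}

```text
time: 35.95
tool_pos: [0.6533, -0.1001, 0.0877]
ee_rot: [-3.142, -0.0, 0.725]
wrist_force: [-0.2, -0.2, -0.0]
opening: 0.0856
```

```bash
python3 m.py; python3 ball.py pics/b2.png
```

```text
35.95 J6 0.0 T [-0.025 -0.011 -0.04 ] F [-0.2 -0.2 -0. ] q6 0.5887 z 0.0877 open 0.08556309130851773
[364 202  36  35 949] [381.58271865 218.64699684]
[255 375  29  27 504] [267.36904762 390.7797619 ]
```

send_rows:
  rows:
    - {"travel": [0,0,0],"dr": [0,0,0],"grip": 0}
    - {"travel": [0,0,0],"dr": [0,0,0],"grip": 0}
    - {"travel": [0,0,0],"dr": [0,0,0],"grip": 0}
    - {"travel": [0,0,0],"dr": [0,0,0],"grip": 0}
    - {"travel": [0,0,0],"dr": [0,0,0],"grip": 0}
    - {"travel": [0,0,0],"dr": [0,0,0],"grip": 0}
    - {"travel": [0,0,0],"dr": [0,0,0],"grip": 0}
    - {"travel": [0,0,0],"dr": [0,0,0],"grip": 0}
    - {"travel": [0,0,0],"dr": [0,0,0],"grip": 0}
    - {"travel": [0,0,0],"dr": [0,0,0],"grip": 0}

```text
time: 37.0
tool_pos: [0.6535, -0.1002, 0.088]
ee_rot: [3.141, -0.0, 0.725]
wrist_force: [-0.1, -0.9, 3.9]
opening: 0.0332
```

```bash
python3 m.py; python3 ball.py pics/b3.png
```

```text
37.0 J6 0.0016 T [-0.123  0.068 -0.053] F [-0.1 -0.9  3.9] q6 0.5887 z 0.088 open 0.03320110593333923
[364 202  35  35 937] [381.03415155 218.45784418]
[270 385  14  17 177] [275.54237288 392.96610169]
```

send_rows:
  rows:
    - {"travel": [0,0,0],"dr": [0,0,0.1],"grip": 0}
    - {"travel": [0,0,0],"dr": [0,0,0.2],"grip": 0}
    - {"travel": [0,0,0],"dr": [0,0,0.3],"grip": 0}
    - {"travel": [0,0,0],"dr": [0,0,0.4],"grip": 0}
    - {"travel": [0,0,0],"dr": [0,0,0.5],"grip": 0}
    - {"travel": [0,0,0],"dr": [0,0,0.6],"grip": 0}
    - {"travel": [0,0,0],"dr": [0,0,0.6],"grip": 0}
    - {"travel": [0,0,0],"dr": [0,0,0.6],"grip": 0}
    - {"travel": [0,0,0],"dr": [0,0,0.6],"grip": 0}
    - {"travel": [0,0,0],"dr": [0,0,0.6],"grip": 0}

```text
time: 38.05
tool_pos: [0.6535, -0.1002, 0.088]
ee_rot: [3.141, -0.0, 0.715]
wrist_force: [-0.5, -1.0, 4.6]
opening: 0.0332
```

```bash
python3 m.py; python3 ball.py pics/b4.png
```

```text
38.05 J6 0.321 T [-0.104  0.118  0.354] F [-0.5 -1.   4.6] q6 0.5984 z 0.088 open 0.0332204222330444
[363 202  35  34 941] [380.29968119 218.09776833]
[270 385  14  17 183] [275.80327869 393.22404372]
```

send_rows:
  rows:
    - {"travel": [0,0,0],"dr": [0,0,-0.1],"grip": 0}
    - {"travel": [0,0,0],"dr": [0,0,-0.2],"grip": 0}
    - {"travel": [0,0,0],"dr": [0,0,-0.3],"grip": 0}
    - {"travel": [0,0,0],"dr": [0,0,-0.4],"grip": 0}
    - {"travel": [0,0,0],"dr": [0,0,-0.45],"grip": 0}
    - {"travel": [0,0,0],"dr": [0,0,-0.45],"grip": 0}
    - {"travel": [0,0,0],"dr": [0,0,-0.45],"grip": 0}
    - {"travel": [0,0,0],"dr": [0,0,-0.45],"grip": 0}
    - {"travel": [0,0,0],"dr": [0,0,-0.45],"grip": 0}
    - {"travel": [0,0,0],"dr": [0,0,-0.45],"grip": 0}

```text
time: 39.1
tool_pos: [0.6535, -0.1002, 0.088]
ee_rot: [3.141, -0.0, 0.722]
wrist_force: [-1.3, -1.1, 4.3]
opening: 0.0331
```

```bash
python3 m.py; python3 ball.py pics/b5.png
```

```text
39.1 J6 0.0235 T [-0.107  0.202  0.073] F [-1.3 -1.1  4.3] q6 0.5913 z 0.088 open 0.03313243532729799
[363 202  36  35 938] [380.85501066 218.45628998]
[270 385  14  17 179] [275.60335196 393.05586592]
```

send_rows:
  rows:
    - {"travel": [0,0,0],"dr": [0,0,0],"grip": 0.2}
    - {"travel": [0,0,0],"dr": [0,0,0],"grip": 0.5}
    - {"travel": [0,0,0],"dr": [0,0,0],"grip": 1}
    - {"travel": [0,0,0],"dr": [0,0,0],"grip": 1}
    - {"travel": [0,0,-0.015],"dr": [0,0,0],"grip": 1}
    - {"travel": [0,0,-0.035],"dr": [0,0,0],"grip": 1}
    - {"travel": [0,0,-0.06],"dr": [0,0,0],"grip": 1}
    - {"travel": [0,0,-0.09],"dr": [0,0,0],"grip": 1}
    - {"travel": [0,0,-0.11],"dr": [0,0,0],"grip": 1}
    - {"travel": [0,0,-0.11],"dr": [0,0,0],"grip": 1}

```text
time: 40.15
tool_pos: [0.6552, -0.1005, 0.201]
ee_rot: [3.136, -0.004, 0.722]
wrist_force: [0.2, 0.6, -0.5]
opening: 0.0856
```

```bash
python3 m.py; python3 - <<'E'
from h import *
P=camera_params('wrist')
cv2.imwrite('pics/w13.png',camera('wrist')[:,:,::-1])
for x,y,h in((.06,-.03,.034),(-.02,-.03,.034)):print(proj(P,[*f2w(x,y),h]).round(1))
E
```

```text
40.15 J6 0.0001 T [-0.011 -0.03  -0.037] F [ 0.2  0.6 -0.5] q6 0.5913 z 0.201 open 0.08555641402263181
[228.4 117. ]
[191.2 195.3]
```

View pics/w13.png

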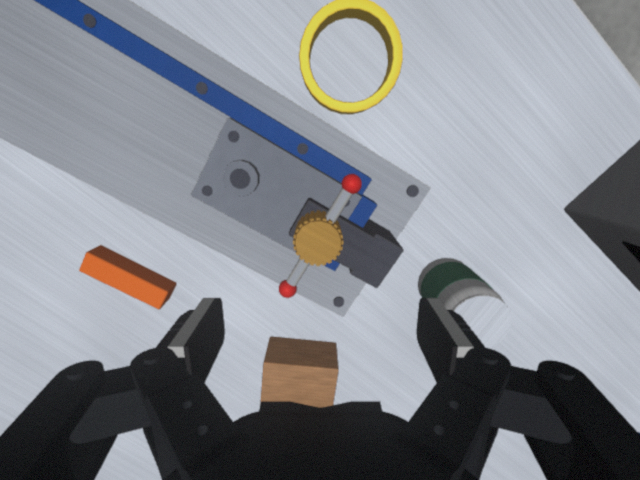

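The bracket corners at (229,117) and (191,195) sit within about 1 px of home. The spacer lies off the plate and the gripper is clear, so I'm handing in.

```bash
python3 - <<'E'
from bench import job
print(job.job_done())
E
```

```text
the job is handed in; nothing more can be done
None
```

I cleared the spacer, slid the bracket home and seated the thumbscrew, then handed the job in at about 40 s of the 72 s allowed. No verdict was reported.

- **Spacer:** I lifted it off the plate and set it on the table at about fixture x = -140 mm. It showed in the same place in the later pictures.
- **Bracket:** I gripped it by the boss, turned it parallel and slid it along the rail. I then pushed on its end until the force rose to 20 N with no further motion. In the last wrist picture, its two visible corners were within about 1 px of the predicted home position.
- **Thumbscrew:** I turned it about 4.6 rad clockwise until the torque jumped. The last of my 7-degree steps overshot to 1.08 N m, which I estimate at up to 0.11 rad past the seat. That is further than "as soon as the resistance rises", but inside the 0.15 rad limit. I eased it back at once. Later I regripped to check the seat, and a further 0.01 rad raised the torque to 0.32 N m straight away. I released it at near-zero tool torque.
- **Bystanders:** I saw none out of place in the pictures and did not measure them.

**Not confirmed:**
- **Foot force:** I could not measure it; I infer it from the immediate torque rise.
- **Screw height:** The camera estimate was only good to about 1 rad. It read -1.1 rad after seating, which disagrees with the torque evidence, and I trusted the torque.
- **Seat stiffness:** The torque rose roughly three times more steeply over small moves than the stated 0.09 N m per 0.01 rad. I did not explain that.

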